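# Press a carburettor inlet fitting home with a ratchet press, then release it

## Task

Pump the yellow trigger of the ratchet press until the brass inlet fitting is pushed fully home in the black carburettor and is firmly nipped up against its shoulder, feeling for the load coming up and never forcing it beyond that, because the casting is soft. Then press the red release so that the ram springs all the way back and leaves the carburettor free in its nest; leave the other things on the bench alone.

Things in the scene. Friction and masses are not known exactly. Their poses are not given: they have to be found in the camera images.
- clamp: Ratchet press bolted to the bench: grey base plate 360 x 100 x 12 mm (from x = -193 to +167 mm), dark steel housing 50 mm wide. Origin: underside of the plate, on its centre line; x: the way the ram advances, z up. In this frame: trigger pivot x 3, z 90 mm; yellow bar at rest x -80, z 126; top of release pad x -165, z 80; ram axis z 50. Press and carburettor are nowhere higher than 136 mm.
- trigger_bar (a point): Centre of the yellow round cross bar (16 mm thick, 46 mm long, along the clamp's y) at the end of the trigger lever, 91 mm from the pivot. Pressed down it sinks 44 mm from rest to a hard stop, drifting 7 mm to the clamp's -x, and springs back. The first 13 mm are idle, then the ram moves about 0.4 mm per mm. A stroke of 41 to 43 mm advances the ram two clicks (10 mm), which it keeps; let the bar rise fully between strokes.
- trigger (a joint): Trigger angle, rad: 0 up at rest, 0.5 at the stop. Load on the bar: 2 to 3 N idle, 4 to 7 N moving the ram, 6 to 11 N (click ripple) while the fitting slides in. On its shoulder the load climbs about 2 N per mm of bar: 14 to 17 N held half a second during the stroke is firmly nipped up, above about 20 N harms the casting. When the bar rises the ram backs off to its last click; that is fine.
- release_pad (a point): Centre of the top of the red round release pad (30 mm diameter) on the rear end of the pawl lever. Press it straight down 8 to 11 mm (1 to 6 N; hard stop at 13 mm) while nothing holds the trigger down: it lifts the pawl and the ram springs back. Keep it down for a second; let go, it rises by itself.
- nose: Red round nose (20 mm diameter) on the front of the ram, sprung on it by a stiff spring. Origin: centre of its front face, which does the pressing; axes as the clamp's. Ram fully back, it is at x = 45, z = 50 mm in the clamp's frame. The ram travel until the fitting is home differs from start to start (30 to 47 mm).
- endstop: Aluminium end stop fixed on the base plate, with a shallow nest (floor 8 mm above its underside, 16 mm high side cheeks) in which the carburettor sits, and an upright plate behind it. Origin: centre of its underside; axes as the clamp's. Its distance along the plate differs from start to start.
- carburettor: Black mower carburettor 46 x 62 x 60 mm, 0.3 kg, loose in the nest, up to 5 mm short of the upright plate at first. Origin: centre of its underside; x as the clamp's, z up.
- fitting_face (a point): Centre of the outer face of the brass inlet fitting's flange (18 mm diameter, 4 mm thick) on the carburettor's side that looks to the nose, 30 mm above the carburettor's underside. Home, the flange is flush on the boss: this face is then 27 mm from the carburettor's origin.
- fitting (a joint): How far the fitting is pushed in, m: 0 to 0.004 at the start, 0.012 fully home.
- plug_a: Spark plug, white porcelain and steel, 75 mm long, lying loose on the bench. Leave alone.
- plug_b: A second such spark plug, loose. Leave alone.
- gap_tool: Steel gap tool, 110 x 16 x 8 mm, loose. Leave alone.
- fuel_cap: Blue plastic fuel cap, 52 mm across, 28 mm high, loose. Leave alone.
- primer_bulb: Orange primer bulb, 32 mm across, 20 mm high, lying loose on a 200 mm aluminium turntable. Leave alone.
Not all that is in view belongs to the job. What is shaped like the carburettor but green or turquoise is not meant.

How it is judged:
On the way, in this order (a step that is already met when the one before it is completed fails the run):
1. the fitting is fully home and the nose presses it firmly (more than 16 N) for 0.15 s (value of joint fitting above 0.0108 m and contact force between nose and carburettor above 16 N), for 0.15 s.
2. the release has been pressed and the ram is all the way back (x of nose in the frame of clamp below 0.049 m), for 0.2 s.
At the end, for the whole second after the job is handed in: The fitting is home (within 1.2 mm of its shoulder), the ram is back (nose within 4 mm of its rearmost place) and off the fitting, and the carburettor sits upright and still in its nest (within 8 mm of its centre) (value of joint fitting above 0.0108 m and x of nose in the frame of clamp below 0.049 m and horizontal distance between carburettor and endstop below 0.008 m and z of carburettor in the frame of endstop below 0.012 m and angle between carburettor's own z axis and vertical below 0.1 rad and linear speed of carburettor below 0.01 m/s and contact force between nose and carburettor below 0.5 N); the robot touches nothing.
It fails at once if the nose presses the carburettor or its fitting with more than 40 N (contact force between nose and carburettor above 40 N).
It fails at once if a spark plug, the gap tool, the fuel cap or the primer bulb is moved by more than 20 mm (distance of any of plug_a, plug_b, gap_tool, fuel_cap, primer_bulb from where it was at the start of the episode above 0.02 m).
It also fails if it takes over 54 s, if anything falls off the work surface, if the arm or the gripper's body presses on something with over 40 N, if the wrist force passes 120 N, or if a joint passes its speed limit or range.

## Robot

A 6-joint arm with a two-finger parallel gripper is mounted at the origin on the work surface. World frame = base frame: x ahead of the robot, y to its left, z up, the work surface at z = 0. Lengths are in m, angles in rad, forces in N, time in s.
With the tool pointing down it reaches from about 0.3 to 0.825 m from the base axis. Payload 5.4 kg.
Tool frame: the origin (TCP) lies at the very end of the fingers, on their centre line; the grasp point (between the pads) lies 19 mm behind it; z points along the fingers, y is the direction in which the jaws open and shut (so a half turn about z gives the same grasp; the last joint's range is limited). The gripper opens to 92 mm and grips with 3 to 60 N. Pads are 20 mm wide; open, the fingers measure 128 mm over their backs; the gripper's body (75 mm by 189 mm) begins 69 mm behind the grasp point.
Start: joints at [-1.427, 0.158, 1.597, -0, 1.386, -0.21], TCP at [0.199, -0.539, 0.189] pointing down, gripper open.
Joint ranges: [-2.91, 2.91], [-0.94, 2.29], [0.18, 2.7], [-1.29, 4.43], [0.17, 2.64], [-3, 3]. Speed limits (rad/s): [2.57, 2.57, 3.14, 3.14, 3.14, 3.14].

## Interface

Orientations are given as a unit quaternion [w, x, y, z].
In Python, from station import state, read_camera, camera_params, sign_off, regions_of gives the robot as it stands.
- The arm moves only by the tool arm_command, never from a script. Its arguments are lists of equal length, an entry for each row: "travel": the shift along the tool's x, y, z in m, a list of three; "rotation": the turn, a rotation vector about the tool's x, y, z in degrees, a list of three; "gripper": the opening, from 0 (shut) to 1 (fully open). A call has 1 to 12 rows; each row shifts and turns the pose as measured when the row begins, along the tool's axes as they then stand; what a row does not reach is not made up. A row lasts 1/10 s, in which the tool goes at most 50 mm and 8.59 degrees, less where a joint would pass 70% of its speed; a pose out of reach is approached as far as the arm can. A call is refused whole if a number of a shift passes 0.05 or a number of a turn 8.59, either way. A call with a gripper value outside its range is refused whole. The fingers move at their own pace and stop on an object; "force" is the grip in N (left out, the last holds). Time passes only in rows, so rows that do not move let the fingers close. It gives the time, the measured TCP pose, the force and the opening at its end, in the units of the state.
- state(): the state, without advancing time (a new reading comes with each control period).
- read_camera(name): name is "scene" or "top" or "wrist"; returns (picture, depth): 480x640x3 uint8, red, green, blue; 480x640 float32, m along the optical axis (not along the pixel's ray), 0 where there is no reading.
- camera_params(name): a dict with "fx", "fy", "cx", "cy" (pixels), "dist" ([k1, k2, p1, p2, k3] as OpenCV has them; the pictures are not rectified), "rvec" (rotation vector, rad) and "tvec" (3), from world to camera coordinates, as OpenCV has them. Camera axes: x right, y down, z forward; pixel columns grow to the right and rows downward; lengths in m; the calibration is good to about 2 mm. A picture is of the moment at which its call begins: read the wrist's pose just before it. camera_params takes no time and is no camera call; for the wrist camera it gives the pose at the moment of the call.
- sign_off(): hands the job in, once; it reports no verdict.
Trained networks look in the newest picture that a camera, given by its name, has taken for a name from the list of things; names that differ only in an ending like _2 or _b are one class to them, and where a whole thing is asked for, a point or a joint stands for the part that bears it (a point fixed in the world has none). Each returns a list of dicts, best first, with "p" (0 to 1); they miss things now and then, are a little off and sometimes report something else, mostly with a low value. They report only what shows in the picture. A call takes as long as a camera call. They do not tell look-alikes from the thing itself.
- regions_of(query, camera): "mask" (480x640 bool, what is visible of it) and "extent" ([left, top, right, bottom] in pixels, round what is visible of it).
The state is a dict: "t": time; "joints": joint angles; "dq": joint speeds; "joint_torque": joint torques, N m; "tool_pos": TCP position; "tool_rot": TCP orientation; "wrist_force": force on the tool from outside, world axes, zero at the start; "torque": the same for the moment, N m; "finger_gap": finger opening in m.
Only numpy, scipy, OpenCV 4.12 (cv2) and the standard library are available. Lean on these libraries where they do the work, as an engineer would, in place of code of your own. Each camera call takes 0.05 s, during which the arm holds its last target.

## Working session

There is one attempt and no reset: what is moved stays moved. The work goes in short steps, Python scripts to look and compute and a tool call to move; the robot and the scene stay as the last step left them, time stands still between calls to the robot, and variables do not carry over. Pictures are saved under pics/ and viewed, and the job is handed in when it is done.

Besides the shell and the picture viewer there is one more tool, called after "Request:" by a JSON object that holds its "api" and its "payload". arm_command: Moves the arm, as the interface text tells. Its arguments: {"type":"object","properties":{"travel":{"type":"array","items":{"type":"array","items":{"type":"number"}}},"rotation":{"type":"array","items":{"type":"array","items":{"type":"number"}}},"gripper":{"type":"array","items":{"type":"number"}},"force":{"type":"number"}},"required":["travel","rotation","gripper"]}

```bash
mkdir -p pics; ls; python3 - <<'E'
from station import *
import cv2
s=state();print({k:s[k] for k in('t','tool_pos','tool_rot','wrist_force','finger_gap')})
for n in("scene","top"):
    p,d=read_camera(n);cv2.imwrite(f"pics/{n}0.png",p[:,:,::-1])
E
```

```text
pics
{'t': 0.0, 'tool_pos': array([ 0.19912324, -0.53870226,  0.18833565]), 'tool_rot': array([-9.34628473e-04,  9.84387978e-01,  1.76009758e-01,  2.59598643e-05]), 'wrist_force': array([ 1.19766057,  0.46919893, -0.12467367]), 'finger_gap': 0.09199298475601832}
```

View pics/scene0.png

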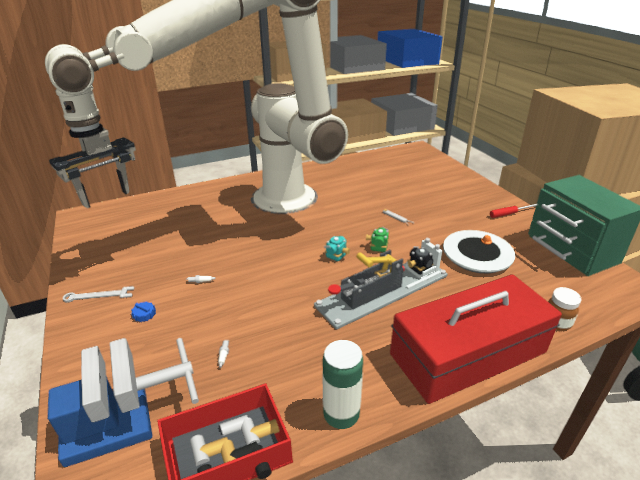

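View pics/top0.png

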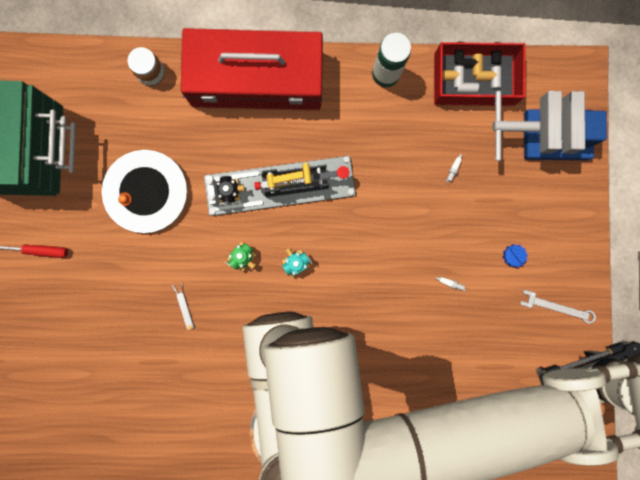

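The scene view shows the press at about (380,285), with the ram pointing right. In the top view the plate runs from (350,175) to (210,195). The release pad is at (343,172), the yellow bar at about (290,180) and the carburettor at (228,188). The green and turquoise look-alikes are at (240,257) and (296,263). Next I'll measure these.

```bash
cat > h.py <<'E'
from station import *
import numpy as np,cv2
def cloud(cam,d,uv):
    c=camera_params(cam);K=np.array([[c['fx'],0,c['cx']],[0,c['fy'],c['cy']],[0,0,1]])
    uv=np.asarray(uv,float)
    n=cv2.undistortPoints(uv.reshape(-1,1,2),K,np.array(c['dist'],float)).reshape(-1,2)
    z=d[uv[:,1].astype(int),uv[:,0].astype(int)]
    P=np.c_[n*z[:,None],z];R,_=cv2.Rodrigues(np.array(c['rvec'],float));ok=z>0
    return (P-np.array(c['tvec']).ravel())@R, ok
def proj(cam,P):
    c=camera_params(cam);K=np.array([[c['fx'],0,c['cx']],[0,c['fy'],c['cy']],[0,0,1]])
    return cv2.projectPoints(np.asarray(P,float).reshape(-1,1,3),np.array(c['rvec'],float),np.array(c['tvec'],float),K,np.array(c['dist'],float))[0].reshape(-1,2)
E
python3 - <<'E'
from h import *
for cam in("top","scene"):
    p,d=read_camera(cam)
    for q in("clamp","trigger_bar","release_pad","carburettor","nose","endstop"):
        for r in regions_of(q,cam)[:2]:
            v,u=np.nonzero(r['mask']);
            if len(u)==0: continue
            P,ok=cloud(cam,d,np.c_[u,v]);P=P[ok]
            print(cam,q,round(r['p'],2),r['extent'],len(u),np.median(P,0).round(3),P.min(0).round(3),P.max(0).round(3))
    # colour segmentation
    hsv=cv2.cvtColor(p,cv2.COLOR_RGB2HSV)
    box=(205,155,360,215) if cam=="top" else (310,235,450,325)
    for nm,lo,hi in(("yellow",(20,120,90),(32,255,255)),("red",(0,180,100),(5,255,255))):
        m=cv2.inRange(hsv,lo,hi);n,l,st,ce=cv2.connectedComponentsWithStats(m)
        for i in range(1,n):
            x,y=ce[i]
            if st[i,4]>8 and box[0]<x<box[2] and box[1]<y<box[3]:
                v,u=np.nonzero(l==i);P,ok=cloud(cam,d,np.c_[u,v]);P=P[ok]
                print(' ',cam,nm,ce[i].round(1),st[i],np.median(P,0).round(4),P.min(0).round(3),P.max(0).round(3))
E
```

```text
top trigger_bar 0.84 [266.3, 160.7, 311.0, 188.9] 564 [0.585 0.032 0.111] [ 0.562 -0.02   0.008] [0.638 0.082 0.139]
top trigger_bar 0.37 [176.2, 293.6, 191.0, 332.2] 301 [0.28  0.279 0.007] [ 0.234  0.261 -0.006] [0.32  0.3   0.014]
top release_pad 0.64 [310.6, 165.2, 346.9, 181.6] 253 [ 0.601 -0.071  0.073] [ 0.588 -0.104  0.06 ] [ 0.621 -0.02   0.087]
top release_pad 0.19 [502.5, 244.7, 526.1, 268.5] 451 [ 0.421 -0.512  0.02 ] [ 0.395 -0.543 -0.004] [ 0.448 -0.486  0.034]
top carburettor 0.75 [281.1, 252.0, 309.8, 273.4] 494 [0.393 0.014 0.05 ] [ 0.365 -0.018 -0.004] [0.426 0.043 0.064]
top carburettor 0.6 [227.2, 243.4, 253.9, 268.1] 568 [0.406 0.142 0.048] [ 0.377  0.114 -0.008] [0.441 0.182 0.065]
top nose 0.38 [254.7, 181.9, 263.0, 188.3] 55 [0.575 0.105 0.057] [0.566 0.095 0.046] [0.583 0.115 0.065]
top endstop 0.92 [208.3, 177.6, 242.0, 210.2] 294 [0.555 0.206 0.079] [0.526 0.152 0.013] [0.597 0.22  0.098]
top endstop 0.4 [254.1, 183.4, 264.7, 189.5] 61 [0.575 0.105 0.056] [0.566 0.095 0.009] [0.59  0.118 0.065]
  top yellow [290.  176.1] [267 163  45  25 421] [0.5874 0.0255
[... 873 characters left out ...]
]
scene endstop 0.88 [406.3, 239.5, 445.2, 279.1] 489 [0.584 0.205 0.057] [ 0.45   0.15  -0.003] [0.601 0.308 0.094]
scene endstop 0.41 [131.5, 303.8, 158.4, 323.0] 404 [ 0.434 -0.515  0.018] [ 0.371 -0.546 -0.006] [ 0.453 -0.487  0.029]
  scene yellow [384.3 246.4] [382 245   6   3  10] [0.4391 0.1445 0.0205] [0.428 0.138 0.013] [0.445 0.161 0.024]
  scene yellow [376.7 260.1] [357 253  39  20 318] [0.5927 0.0316 0.1121] [ 0.469 -0.019  0.001] [0.624 0.108 0.134]
  scene yellow [411.9 262.3] [409 261   6   4  10] [0.5744 0.1475 0.0546] [0.572 0.138 0.05 ] [0.579 0.15  0.056]
  scene red [334. 289.] [328 285  13   9  88] [ 0.6134 -0.0948  0.0785] [ 0.598 -0.107  0.073] [ 0.625 -0.082  0.081]
```

```bash
python3 - <<'E'
from h import *
P=[]
p,d=read_camera("top");m=np.zeros((480,640));u,v=np.meshgrid(range(195,365),range(145,225))
uv=np.c_[u.ravel(),v.ravel()];X,ok=cloud("top",d,uv)
k=ok&(X[:,2]>.007)&(X[:,2]<.02)
im=np.zeros((480,640),np.uint8);im[uv[k,1],uv[k,0]]=1
n,l,st,ce=cv2.connectedComponentsWithStats(im);i=1+st[1:,4].argmax()
k&=l[uv[:,1],uv[:,0]]==i
r=cv2.minAreaRect((X[k,:2]*1000).astype(np.float32));print(r,cv2.boxPoints(r))
E
cat >> h.py <<'E'
from scipy.spatial.transform import Rotation as R
def rot(q): return R.from_quat([q[1],q[2],q[3],q[0]])
def plan(target,yaw,n):  # yaw of tool x, tool down
    s=state();p=np.array(s['tool_pos']);r=rot(s['tool_rot'])
    rt=R.from_matrix(np.array([[np.cos(yaw),np.sin(yaw),0],[np.sin(yaw),-np.cos(yaw),0],[0,0,-1]]))
    rv=(r.inv()*rt).as_rotvec()/n
    T=[]
    for i in range(n):
        w=(np.array(target)-s['tool_pos'])/n
        T.append((r.inv().apply(w)).round(4).tolist()); r=r*R.from_rotvec(rv)
    print(T);print(np.degrees(rv).round(2))
E
python3 - <<'E'
from h import *
plan([.55,.03,.34],np.radians(99.),16)
E
```

```text
((583.615478515625, 56.366302490234375), (103.32693481445312, 359.9631042480469), 8.932324409484863) [[ 504.63324  226.14345]
 [ 560.52386 -129.45418]
 [ 662.5977  -113.41084]
 [ 606.7071   242.18678]]
[[0.0329, -0.0258, -0.0094], [0.035, -0.0229, -0.0094], [0.0368, -0.0198, -0.0094], [0.0384, -0.0166, -0.0094], [0.0397, -0.0132, -0.0094], [0.0406, -0.0097, -0.0094], [0.0413, -0.0062, -0.0094], [0.0417, -0.0027, -0.0094], [0.0418, 0.0009, -0.0094], [0.0416, 0.0045, -0.0094], [0.041, 0.0081, -0.0094], [0.0402, 0.0115, -0.0094], [0.039, 0.0149, -0.0094], [0.0376, 0.0182, -0.0094], [0.0359, 0.0214, -0.0094], [0.0339, 0.0244, -0.0094]]
[-0.    0.   -4.92]
```

Request:
{"api": "arm_command", "payload": {"travel": [[0.033, -0.026, -0.012], [0.035, -0.023, -0.012], [0.037, -0.02, -0.012], [0.038, -0.017, -0.012], [0.04, -0.013, -0.012], [0.041, -0.01, -0.012], [0.041, -0.006, -0.012], [0.042, -0.003, -0.01], [0.042, 0.001, -0.01], [0.042, 0.005, -0.01], [0.041, 0.008, -0.01], [0.04, 0.012, -0.01]], "rotation": [[0, 0, -5], [0, 0, -5], [0, 0, -5], [0, 0, -5], [0, 0, -5], [0, 0, -5], [0, 0, -5], [0, 0, -5], [0, 0, -5], [0, 0, -5], [0, 0, -5], [0, 0, -5]], "gripper": [0, 0, 0, 0, 0, 0, 0, 0, 0, 0, 0, 0], "force": 40}}

```text
t: 2.05
tool_pos: [0.459, -0.0914, 0.3284]
tool_rot: [0.001, 0.754, 0.657, 0.001]
wrist_force: [0.5, -0.4, 0.2]
finger_gap: 0.0005
```

```bash
python3 - <<'E'
from h import *
s=state();print(s['t'],s['tool_pos'],s['finger_gap'],s['joints'].round(2) if hasattr(s['joints'],'round') else s['joints'])
p,d=read_camera("wrist");cv2.imwrite("pics/w1.png",p[:,:,::-1])
plan([.57,.03,.30],np.radians(98.9),6)
E
```

```text
2.05 [ 0.45900915 -0.0914073   0.32835498] 0.0004969542361187058 [-0.46 -0.18  1.67  0.    1.66 -0.32]
[[0.0215, 0.0154, 0.0053], [0.0208, 0.0164, 0.0052], [0.02, 0.0174, 0.0052], [0.0191, 0.0183, 0.0052], [0.0182, 0.0192, 0.0051], [0.0173, 0.02, 0.0051]]
[ 0.08 -0.03 -2.71]
```

View pics/w1.png

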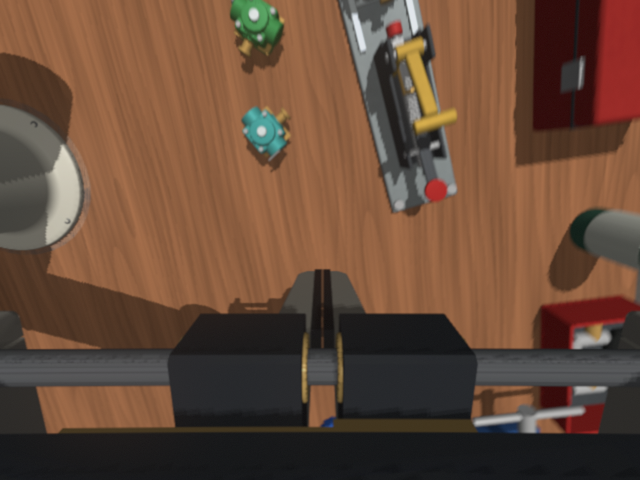

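The wrist view shows the yellow bar at (436,121), the red pad at (436,190) and the nose at (394,28). I'll move in close over the rear of the press.

```bash
python3 - <<'E'
from h import *
plan([.606,-.085,.24],np.radians(98.9),5)
E
```

```text
[[0.0039, 0.0284, 0.0183], [0.0023, 0.0286, 0.0183], [0.0007, 0.0288, 0.0182], [-0.001, 0.0288, 0.0182], [-0.0026, 0.0287, 0.0181]]
[ 0.1  -0.03 -3.25]
```

Request:
{"api": "arm_command", "payload": {"travel": [[0.004, 0.029, 0.018], [0.002, 0.029, 0.018], [0.001, 0.029, 0.018], [-0.001, 0.029, 0.018], [-0.003, 0.029, 0.018]], "rotation": [[0, 0, -3.3], [0, 0, -3.3], [0, 0, -3.3], [0, 0, -3.3], [0, 0, -3.3]], "gripper": [0, 0, 0, 0, 0]}}

```text
t: 2.6
tool_pos: [0.6155, -0.0817, 0.2464]
tool_rot: [0.009, 0.642, 0.766, 0.006]
wrist_force: [0.7, -0.8, 0.8]
finger_gap: 0.0005
```

```bash
python3 - <<'E'
from h import *
s=state();print(s['t'],s['tool_pos'],rot(s['tool_rot']).as_matrix().round(3))
p,d=read_camera("wrist");cv2.imwrite("pics/w2.png",p[:,:,::-1])
hsv=cv2.cvtColor(p,cv2.COLOR_RGB2HSV)
for nm,lo,hi in(("yellow",(18,120,60),(32,255,255)),("red",(0,170,80),(5,255,255))):
    m=cv2.inRange(hsv,lo,hi);n,l,st,ce=cv2.connectedComponentsWithStats(m)
    for i in range(1,n):
        if st[i,4]>150:
            v,u=np.nonzero(l==i);P,ok=cloud("wrist",d,np.c_[u,v]);P=P[ok]
            o=np.array([.5816,.0692]);e=np.array([-.1553,.9879]);f=np.array([-.9879,-.1553])
            C=np.c_[(P[:,:2]-o)@e,(P[:,:2]-o)@f,P[:,2]]
            print(nm,ce[i].round(),st[i,4],np.median(C,0).round(4),np.percentile(C,2,axis=0).round(4),np.percentile(C,98,axis=0).round(4))
            if nm=="yellow":
                k=C[:,2]>.126; Q=C[(C[:,2]>.110)&(C[:,0]<-66)]
                print('  bar top',len(Q),Q.mean(0).round(4),Q.min(0).round(4),Q.max(0).round(4)) if len(Q) else 0
                Q=C[C[:,0]<-.070];print('  bar',Q.mean(0).round(4),Q.min(0).round(4),Q.max(0).round(4))
E
```

```text
2.6 [ 0.61547331 -0.08170109  0.246356  ] [[-0.175  0.984  0.021]
 [ 0.985  0.175 -0.003]
 [-0.007  0.02  -1.   ]]
yellow [313. 101.] 3117 [-0.041  -0.0025  0.1097] [-0.0856 -0.0214  0.0478] [0.0096 0.017  0.1286]
  bar [-0.0789 -0.0024  0.1263] [-0.0869 -0.0247  0.1158] [-0.0701  0.02    0.1299]
yellow [164.  81.] 197 [-0.0145  0.1609  0.0309] [-0.0202  0.1548  0.0238] [-0.0061  0.17    0.0351]<stdin>:16: RuntimeWarning: Mean of empty slice.
  ret = um.true_divide(
Traceback (most recent call last):
ValueError: zero-size array to reduction operation minimum which has no identity
```

View pics/w2.png

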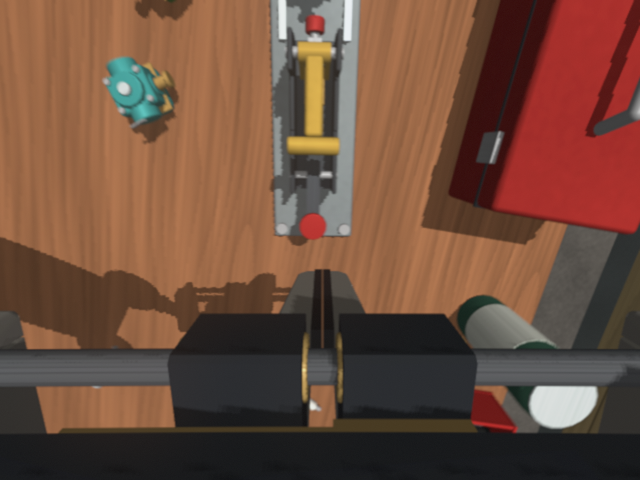

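```bash
python3 - <<'E'
from h import *
p,d=read_camera("wrist")
u,v=np.meshgrid(range(250,380),range(0,260));uv=np.c_[u.ravel(),v.ravel()]
P,ok=cloud("wrist",d,uv);P=P[ok];c=p[uv[:,1],uv[:,0]][ok].astype(int)
o=np.array([.5816,.0692]);e=np.array([-.1553,.9879]);f=np.array([-.9879,-.1553])
C=np.c_[(P[:,:2]-o)@e,(P[:,:2]-o)@f,P[:,2]]*1000
yel=(c[:,0]>c[:,2]+60)
for a in range(-180,60,10):
    k=(C[:,0]>=a)&(C[:,0]<a+10)&(C[:,2]>5)&~yel
    if k.sum()>5: print(a,k.sum(),np.percentile(C[k,2],[50,95,99.5]).round(), 'y',C[k&(C[:,2]>20),1].min().round() if (k&(C[:,2]>20)).any() else '',C[k&(C[:,2]>20),1].max().round() if (k&(C[:,2]>20)).any() else '')
red=(c[:,0]>150)&(c[:,1]<60)&(c[:,2]<60)
for lo,hi in((-200,-100),(0,100)):
    Q=C[red&(C[:,0]>lo)&(C[:,0]<hi)]
    if len(Q): print('red',len(Q),Q.mean(0).round(1),np.median(Q,0).round(1),Q.min(0).round(),Q.max(0).round())
E
```

```text
-180 432 [13. 18. 70.] y -44.0 -10.0
-170 473 [13. 14. 80.] y -13.0 -12.0
-160 531 [13. 14. 79.] y -13.0 8.0
-150 646 [13. 74. 76.] y -6.0 8.0
-140 618 [13. 73. 74.] y -6.0 7.0
-130 620 [36. 73. 74.] y -24.0 26.0
-120 671 [37. 73. 74.] y -25.0 28.0
-110 762 [38. 73. 73.] y -25.0 28.0
-100 747 [37. 73. 74.] y -24.0 26.0
-90 429 [ 14. 131. 134.] y -24.0 26.0
-80 270 [ 13.  73. 134.] y -22.0 10.0
-70 571 [ 14.  75. 125.] y -24.0 26.0
-60 615 [ 36.  75. 120.] y -24.0 26.0
-50 632 [ 35.  75. 115.] y -24.0 27.0
-40 636 [36. 75. 76.] y -24.0 27.0
-30 657 [35. 75. 76.] y -24.0 27.0
-20 759 [ 37. 100. 104.] y -24.0 27.0
-10 878 [ 53. 104. 105.] y -26.0 28.0
0 761 [ 38. 104. 105.] y -26.0 28.0
10 518 [ 14. 104. 105.] y -24.0 26.0
20 455 [ 14.  73. 104.] y -24.0 25.0
30 540 [14. 56. 59.] y -9.0 11.0
40 640 [13. 19. 57.] y -36.0 11.0
50 728 [13. 19. 20.] y -38.0 39.0
red 491 [-163.6    2.4   80.2] [-163.6    2.4   80.2] [-177.  -11.   75.] [-149.   16.   82.]
red 67 [38.8  0.1 59.2] [39.  -3.2 59.2] [33. -6. 57.] [44.  7. 62.]
```

```bash
python3 - <<'E'
from h import *
plan([.5945,-.0128,.150],np.radians(98.9),4)
E
```

```text
[[0.0178, -0.0022, 0.0229], [0.0177, -0.0022, 0.0229], [0.0177, -0.0022, 0.0229], [0.0177, -0.0022, 0.0229]]
[0.19 0.03 0.28]
```

Request:
{"api": "arm_command", "payload": {"travel": [[0.018, -0.002, 0.023], [0.018, -0.002, 0.023], [0.018, -0.002, 0.023], [0.018, -0.002, 0.023], [0, 0, 0]], "rotation": [[0.2, 0, 0.3], [0.2, 0, 0.3], [0.2, 0, 0.3], [0.2, 0, 0.3], [0.2, 0, 0]], "gripper": [0, 0, 0, 0, 0]}}

```text
t: 3.2
tool_pos: [0.5939, -0.0124, 0.1501]
tool_rot: [0.001, 0.654, 0.757, -0.002]
wrist_force: [1.4, -0.5, 0.7]
finger_gap: 0.0003
```

```bash
python3 - <<'E'
from h import *
s=state();print(s['wrist_force'],s['tool_pos'],rot(s['tool_rot']).as_matrix().round(3))
plan([.5945,-.0128,.137],np.radians(98.9),2)
E
```

```text
[ 1.36234606 -0.52204635  0.68645322] [ 0.59388207 -0.01238381  0.15011616] [[-0.145  0.989 -0.001]
 [ 0.989  0.145 -0.005]
 [-0.005 -0.002 -1.   ]]
[[-0.0002, 0.0003, 0.0066], [-0.0002, 0.0003, 0.0066]]
[-0.06  0.15 -0.27]
```

Request:
{"api": "arm_command", "payload": {"travel": [[0, 0, 0.006], [0, 0, 0.006], [0, 0, 0.005], [0, 0, 0.005], [-0.001, 0, 0.005], [-0.001, 0, 0.004], [-0.001, 0, 0.004], [-0.001, 0, 0.004]], "rotation": [[0, 0, 0], [0, 0, 0], [0, 0, 0], [0, 0, 0], [0, 0, 0], [0, 0, 0], [0, 0, 0], [0, 0, 0]], "gripper": [0, 0, 0, 0, 0, 0, 0, 0]}}

```text
t: 4.0
tool_pos: [0.5987, -0.0218, 0.1156]
tool_rot: [0.007, 0.655, 0.755, -0.0]
wrist_force: [0.4, -0.3, -0.5]
finger_gap: 0.0004
```

```bash
python3 - <<'E'
from h import *
for c in("wrist","scene"):
    p,d=read_camera(c)
    if c=="scene": p=cv2.resize(p[200:340,280:480],(800,560),interpolation=cv2.INTER_CUBIC)
    cv2.imwrite(f"pics/{c}3.png",p[:,:,::-1])
s=state();print(s['tool_pos'],s['wrist_force'],s['dq'])
E
```

```text
[ 0.59813488 -0.02173364  0.11501976] [0.24353748 0.52343551 0.21314191] [ 0.00568502 -0.00746632 -0.00922096  0.0025792   0.00793222  0.00105681]
```

View pics/scene3.png

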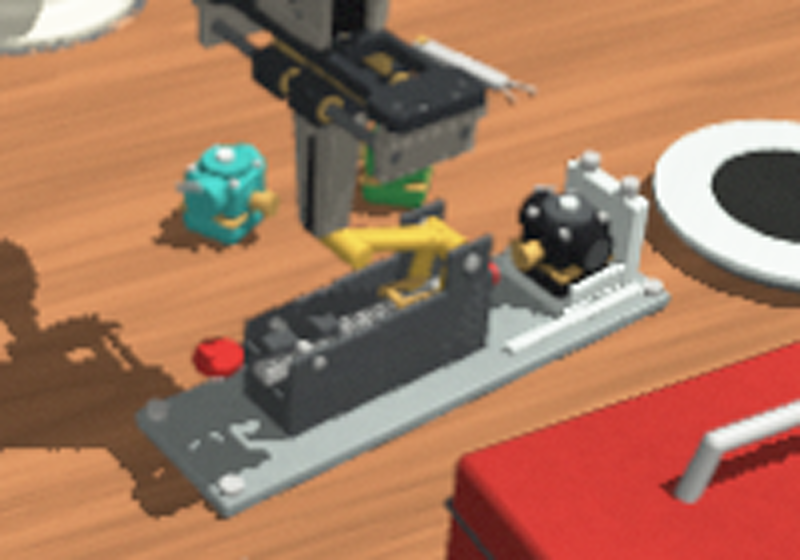

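View pics/wrist3.png

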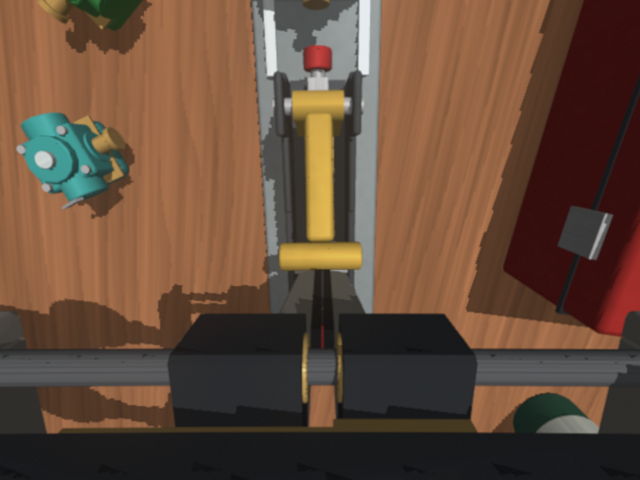

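The finger slipped off the rear of the bar: in the wrist view the bar at (320,256) sits in front of the fingertips. I'll back off, lift, and set it further forward.

Request:
{"api": "arm_command", "payload": {"travel": [[-0.004, 0, -0.002], [0, 0, -0.012], [0, 0, -0.015], [0, 0, -0.008], [0.008, 0, 0], [0.005, 0, 0], [0, 0, 0]], "rotation": [[0, 0, 0], [0, 0, 0], [0, 0, 0], [0, 0, 0], [0, 0, 0], [0, 0, 0], [0, 0, 0]], "gripper": [0, 0, 0, 0, 0, 0, 0]}}

```text
t: 4.8
tool_pos: [0.598, -0.0117, 0.158]
tool_rot: [0.008, 0.655, 0.755, 0.001]
wrist_force: [-1.2, 0.7, 0.3]
finger_gap: -0.0003
```

```bash
cat > chk.py <<'E'
from h import *
import sys
tag=sys.argv[1]
s=state();o=np.array([.5816,.0692]);e=np.array([-.1553,.9879]);f=np.array([-.9879,-.1553])
q=s['tool_pos'][:2]-o;M=rot(s['tool_rot']).as_matrix()
print('t',s['t'],'tcp c',(q@e*1000).round(1),(q@f*1000).round(1),(s['tool_pos'][2]*1000).round(1),'F',s['wrist_force'].round(2));print(M.round(3).tolist())
if tag!='-':
    p,d=read_camera("wrist");cv2.imwrite(f"pics/{tag}.png",p[:,:,::-1])
    v,u=np.nonzero((p[:,:,0]>p[:,:,2].astype(int)+70)&(p[:,:,1]>p[:,:,2].astype(int)+40)&(p[:,:,0]>100))
    k=(u>270)&(u<380)&(v<300);u,v=u[k],v[k]
    P,ok=cloud("wrist",d,np.c_[u,v]);P=P[ok]
    C=np.c_[(P[:,:2]-o)@e,(P[:,:2]-o)@f,P[:,2]]*1000
    Q=C[(C[:,0]<-66)&(C[:,0]>-100)&(C[:,2]>70)]
    if len(Q): print('bar x',np.percentile(Q[:,0],[1,99]).round(1),'y',np.percentile(Q[:,1],[1,99]).round(1),'z',np.percentile(Q[:,2],[1,50,99]).round(1),'x at top',np.median(Q[Q[:,2]>np.percentile(Q[:,2],90)][:,0]).round(1))
E
python3 chk.py w4
```

```text
t 4.8 tcp c -82.5 -3.6 158.0 F [-1.24  0.67  0.31]
[[-0.141, 0.99, 0.013], [0.99, 0.142, -0.01], [-0.011, 0.011, -1.0]]
bar x [-85.7 -66.5] y [-22.9  20.9] z [123.2 131.7 134.1] x at top -79.3
```

View pics/w4.png

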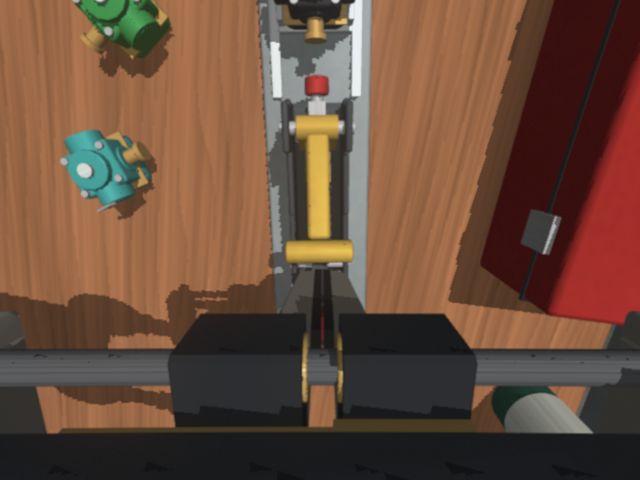

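```bash
python3 - <<'E'
from h import *
o=np.array([.5816,.0692]);e=np.array([-.1553,.9879])
t=o-.077*e
plan([*t,.140],np.radians(98.9),2)
E
```

```text
[[0.0029, -0.0019, 0.0089], [0.0029, -0.0018, 0.0089]]
[ 0.31  0.33 -0.38]
```

Request:
{"api": "arm_command", "payload": {"travel": [[0.003, -0.002, 0.009], [0.003, -0.002, 0.009], [0, 0, 0]], "rotation": [[0.3, 0.3, -0.4], [0.3, 0.3, -0.4], [0, 0, 0]], "gripper": [0, 0, 0]}}

```text
t: 5.15
tool_pos: [0.5917, -0.0059, 0.1366]
tool_rot: [-0.001, 0.649, 0.76, -0.001]
wrist_force: [0.2, 0.5, -1.1]
finger_gap: 0.0005
```

```bash
python3 chk.py -
```

```text
t 5.15 tcp c -75.8 1.7 136.6 F [ 0.21  0.54 -1.05]
[[-0.157, 0.988, -0.003], [0.988, 0.157, 0.0], [0.001, -0.003, -1.0]]
```

Now I'll press the first 10 mm and then check.

Request:
{"api": "arm_command", "payload": {"travel": [[0, 0, 0.004], [-0.001, 0, 0.004], [-0.001, 0, 0.004]], "rotation": [[0, 0, 0], [0, 0, 0], [0, 0, 0]], "gripper": [0, 0, 0]}}

```text
t: 5.45
tool_pos: [0.5916, -0.008, 0.123]
tool_rot: [-0.002, 0.649, 0.76, -0.001]
wrist_force: [0.3, 0.2, -0.2]
finger_gap: 0.0003
```

```bash
python3 chk.py w5
```

```text
t 5.45 tcp c -77.9 2.1 123.0 F [ 0.25  0.19 -0.23]
[[-0.157, 0.988, -0.005], [0.988, 0.157, 0.001], [0.001, -0.004, -1.0]]
bar x [-84.5 -66.3] y [-22.8  21.4] z [122.  128.9 147. ] x at top -78.4
```

View pics/w5.png

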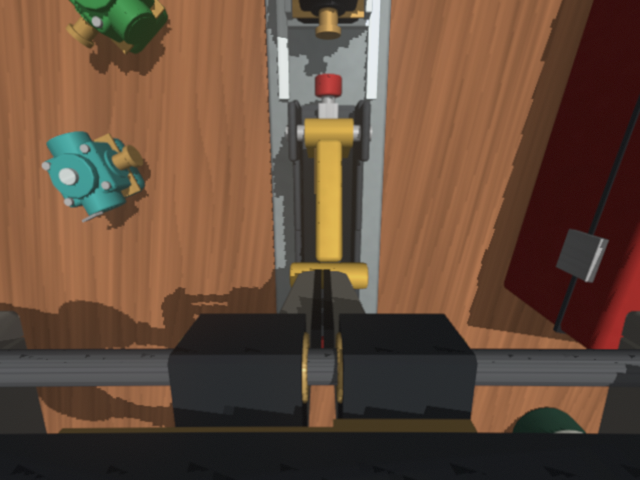

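Request:
{"api": "arm_command", "payload": {"travel": [[-0.002, 0, 0.004], [-0.001, 0, 0.004], [-0.001, 0, 0.004]], "rotation": [[0, 0, 0], [0, 0, 0], [0, 0, 0]], "gripper": [0, 0, 0]}}

```text
t: 5.8
tool_pos: [0.5922, -0.0127, 0.1098]
tool_rot: [-0.002, 0.65, 0.76, -0.001]
wrist_force: [1.1, 0.7, -0.0]
finger_gap: 0.0003
```

```bash
python3 chk.py w6
```

```text
t 5.8 tcp c -82.5 2.2 109.8 F [ 1.08  0.73 -0.  ]
[[-0.156, 0.988, -0.005], [0.988, 0.156, 0.0], [0.001, -0.005, -1.0]]
bar x [-85.  -66.2] y [-22.9  21.3] z [122.2 129.2 133.8] x at top -78.6
```

View pics/w6.png

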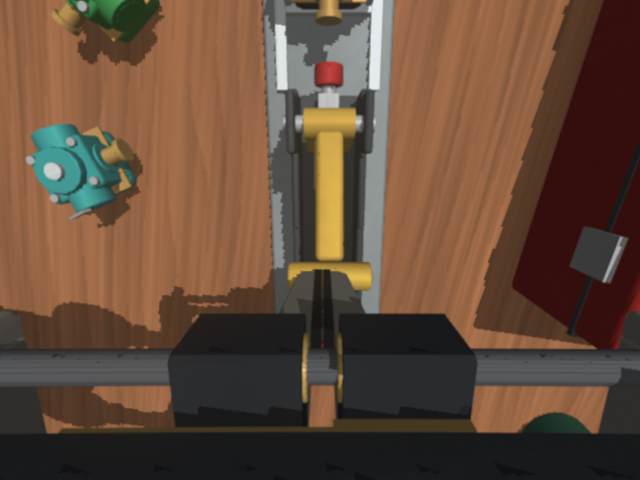

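```bash
python3 - <<'E'
from h import *
s=state();M=rot(s['tool_rot']).as_matrix();t=s['tool_pos']
print('tcp proj',proj("wrist",[t,t+M@[.01,0,0],t-M@[.01,0,0],t-M@[0,0,.02]]).round(1))
c=camera_params("wrist");Rm,_=cv2.Rodrigues(np.array(c['rvec']));cp=-Rm.T@np.array(c['tvec']).ravel();print('cam rel tool',(M.T@(cp-t)).round(4),'axis',(M.T@Rm[2]).round(3))
p,d=read_camera("wrist")
vs=np.arange(230,320,6)
for u in(312,300,360):
    P,ok=cloud("wrist",d,np.c_[np.full(len(vs),u),vs])
    L=((P-t)@M*1000).round(1)
    print(u);[print(v,l,'z',(pp[2]*1000).round(1),p[v,u]) for v,l,pp in zip(vs,L,P)]
cv2.imwrite("pics/w6z.png",cv2.resize(p[200:320,240:400,::-1],(800,600),interpolation=cv2.INTER_CUBIC))
E
```

```text
tcp proj [[323.2 270.6]
 [323.2 254.8]
 [323.2 286. ]
 [323.3 282.9]]
cam rel tool [ 0.0697 -0.0005 -0.1951] axis [-0.249 -0.001  0.968]
312
230 [ 8.8 -8.8 72.5] z 36.5 [52 49 45]
236 [ 3.7 -8.9 72.8] z 36.1 [50 48 44]
242 [-1.  -8.9 71.7] z 37.3 [50 47 43]
248 [-6.4 -8.9 72.9] z 36.1 [49 47 43]
254 [-11.9  -9.   74. ] z 35.0 [49 47 44]
260 [-16.8  -9.   73. ] z 35.9 [48 46 43]
266 [  9.5  -6.1 -19.2] z 128.2 [169 136  60]
272 [  8.9  -5.9 -27.2] z 136.2 [78 75 69]
278 [  9.1  -5.6 -36.4] z 145.3 [78 74 67]
284 [  9.4  -5.4 -45.1] z 154.1 [77 73 67]
290 [  9.5  -5.2 -52.6] z 161.5 [70 67 61]
296 [ 10.1  -4.9 -60.5] z 169.4 [53 50 45]
302 [ 10.2  -4.7 -66.6] z 175.6 [44 41 36]
308 [ 10.6  -4.6 -73. ] z 182.0 [36 33 30]
314 [  9.4  -4.5 -75.7] z 184.7 [30 28 25]
300
230 [ 16.7 -16.2  37.9] z 71.1 [60 58 55]
236 [ 12.5 -16.2  37.1] z 71.9 [61 59 57]
242 [  8.  -16.3  37.7] z 71.3 [61 58 57]
248 [  3.8 -16.3  36.9] z 72.1 [60 58 57]
254 [ -0.8 -16.4  37.3] z 71.7 [51 48 45]
260 [ -5.3 -16.5  37.5] z 71.5 [58 57 56]
266 [  9.5 -12.7 -19.1] z 128.1 [167 134  60]
272 [  7.2 -12.5 -22.4] z 1
[... 264 characters left out ...]
5 [60 58 52]
314 [  31.3   -6.  -119.2] z 228.2 [33 32 31]
360
230 [16.7 26.  37.6] z 71.2 [71 70 71]
236 [12.6 26.  36.9] z 71.9 [72 71 72]
242 [ 8.1 26.2 37.3] z 71.5 [72 72 72]
248 [ 3.7 26.3 37.4] z 71.4 [71 72 72]
254 [-0.9 26.5 37.6] z 71.2 [73 72 73]
260 [-5.1 26.5 36.9] z 71.8 [73 72 73]
266 [ 10.1  19.9 -20.9] z 129.8 [157 127  56]
272 [  7.1  19.9 -22. ] z 130.8 [206 166  74]
278 [  4.4  19.7 -24.1] z 132.9 [225 190  85]
284 [  1.1  19.8 -24.3] z 133.1 [197 159  71]
290 [ -3.2  20.1 -22.3] z 131.1 [124 101  50]
296 [-32.7  27.2  36.3] z 72.4 [68 69 70]
302 [  9.9  15.  -66. ] z 174.8 [52 50 47]
308 [ 10.4  14.3 -72.7] z 181.5 [55 53 48]
314 [  31.3    8.7 -119.2] z 228.1 [31 30 30]
```

View pics/w6z.png

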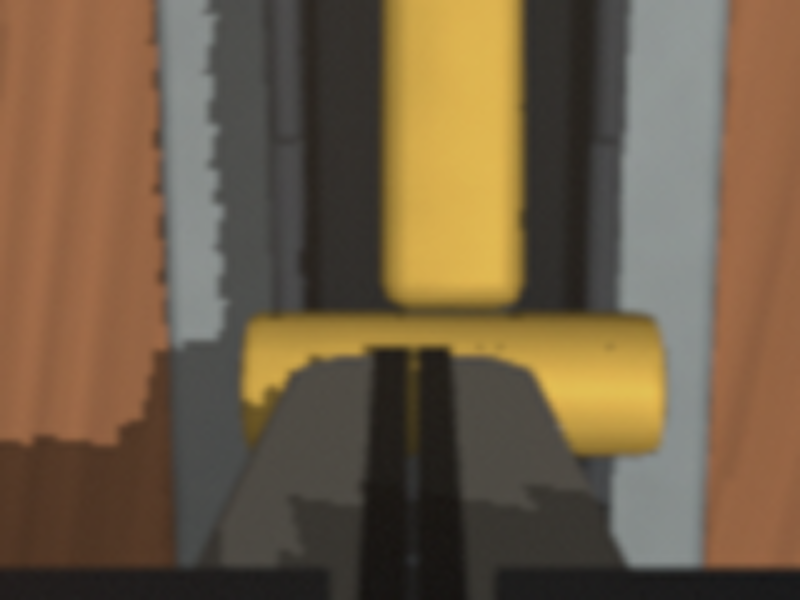

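```bash
python3 - <<'E'
from h import *
s=state();M=rot(s['tool_rot']).as_matrix();t=s['tool_pos']
p,d=read_camera("scene")
L=[t+M@np.array(a) for a in([0,0,0],[0,0,-.02],[.0,0,-.03],[0,.018,0],[.01,.018,0],[0,0,-.05])]
x0,y0=320,200;k=8
im=cv2.resize(p[y0:y0+75,x0:x0+100,::-1],(800,600),interpolation=cv2.INTER_CUBIC)
for i,q in enumerate(proj("scene",L)):
    print(i,q);a=((q-[x0,y0]+.5)*k).astype(int);cv2.circle(im,tuple(map(int,a)),4,(255,0,255),-1);cv2.putText(im,str(i),tuple(map(int,a+5)),0,.6,(255,0,255),2)
cv2.imwrite("pics/s6.png",im)
E
```

```text
0 [361.76964192 264.09638722]
1 [362.12575428 257.23049361]
2 [362.30621903 253.74090949]
3 [366.43424888 267.96226867]
4 [369.8315312  266.51841815]
5 [362.67204375 246.64583047]
```

View pics/s6.png

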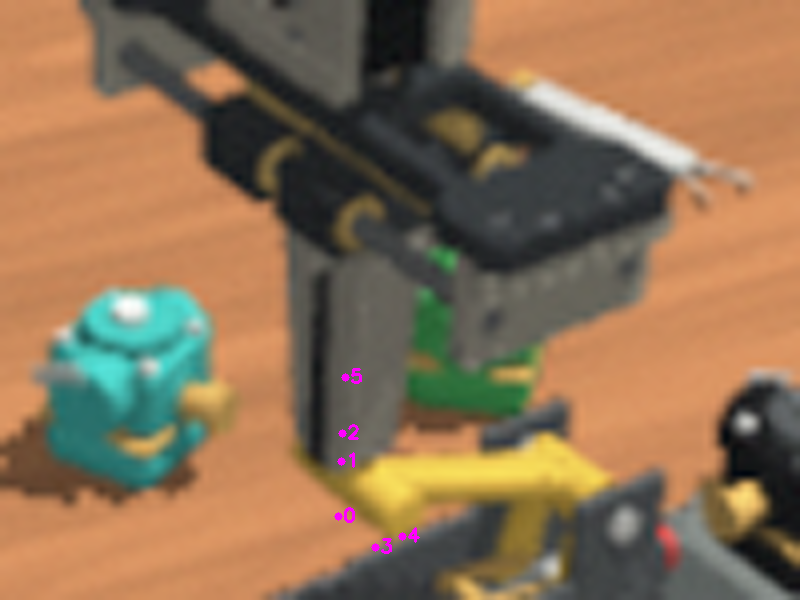

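The reported TCP lies about 20–24 mm below the visible fingertips, so the fingers have only just reached the top of the bar. I'll carry on down by feel.

Request:
{"api": "arm_command", "payload": {"travel": [[0.001, 0, 0.003], [0, 0, 0.003]], "rotation": [[0, 0, 0], [0, 0, 0]], "gripper": [0, 0]}}

```text
t: 6.15
tool_pos: [0.593, -0.0129, 0.1052]
tool_rot: [-0.0, 0.649, 0.76, -0.002]
wrist_force: [-2.5, -2.7, 1.9]
finger_gap: 0.0003
```

```bash
python3 chk.py w7
```

```text
t 6.15 tcp c -82.8 1.5 105.2 F [-2.46 -2.72  1.92]
[[-0.156, 0.988, -0.003], [0.988, 0.156, -0.002], [-0.002, -0.003, -1.0]]
bar x [-86.2 -66.3] y [-23.5  21. ] z [119.3 125.3 130.5] x at top -79.9
```

Request:
{"api": "arm_command", "payload": {"travel": [[-0.001, 0, 0.004], [-0.001, 0, 0.004], [-0.001, 0, 0.004], [-0.001, 0, 0.004], [0, 0, 0.004], [0, 0, 0.004]], "rotation": [[0, 0, 0], [0, 0, 0], [0, 0, 0], [0, 0, 0], [0, 0, 0], [0, 0, 0]], "gripper": [0, 0, 0, 0, 0, 0]}}

```text
t: 6.8
tool_pos: [0.5945, -0.02, 0.0818]
tool_rot: [0.002, 0.649, 0.76, -0.003]
wrist_force: [-1.3, -3.4, 6.2]
finger_gap: 0.0006
```

```bash
python3 chk.py w8
```

```text
t 6.8 tcp c -90.1 1.2 81.8 F [-1.32 -3.36  6.23]
[[-0.156, 0.988, -0.001], [0.988, 0.156, -0.007], [-0.007, -0.002, -1.0]]
bar x [-91.7 -66.3] y [-23.1  20.9] z [ 97.5 101.5 106.6] x at top -85.9
```

View pics/w8.png

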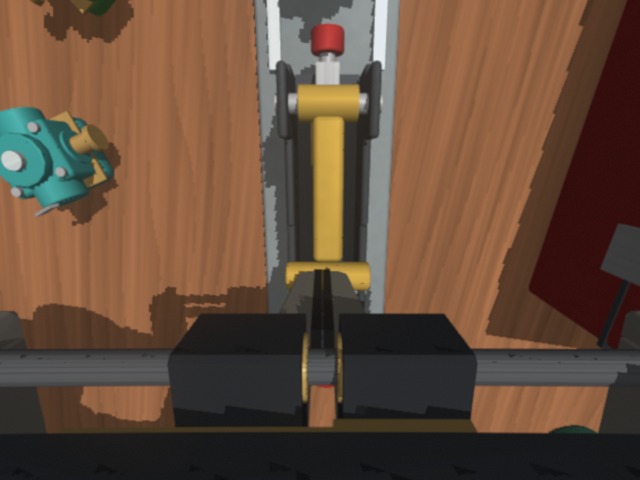

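Request:
{"api": "arm_command", "payload": {"travel": [[0.001, 0, 0.003], [0, 0, 0.003], [0, 0, 0.003], [0, 0, 0.003]], "rotation": [[0, 0, 0], [0, 0, 0], [0, 0, 0], [0, 0, 0]], "gripper": [0, 0, 0, 0]}}

```text
t: 7.25
tool_pos: [0.595, -0.021, 0.0703]
tool_rot: [0.003, 0.65, 0.76, -0.003]
wrist_force: [-2.5, -2.7, 5.1]
finger_gap: 0.0006
```

```bash
python3 chk.py w9
```

```text
t 7.25 tcp c -91.2 0.8 70.3 F [-2.51 -2.69  5.14]
[[-0.156, 0.988, 0.0], [0.988, 0.156, -0.009], [-0.009, -0.001, -1.0]]
bar x [-92.1 -66.3] y [-23.1  21. ] z [86.5 91.4 95.3] x at top -86.2
```

Request:
{"api": "arm_command", "payload": {"travel": [[0.001, 0, 0.002], [0, 0, 0.0015]], "rotation": [[0, -0.3, 0], [0, -0.2, 0]], "gripper": [0, 0]}}

```text
t: 7.5
tool_pos: [0.5953, -0.0209, 0.0668]
tool_rot: [0.007, 0.65, 0.76, -0.006]
wrist_force: [-2.3, -1.6, 5.8]
finger_gap: 0.0005
```

```bash
python3 chk.py w10
```

```text
t 7.5 tcp c -91.1 0.5 66.8 F [-2.32 -1.62  5.77]
[[-0.155, 0.988, 0.003], [0.988, 0.155, -0.019], [-0.019, -0.0, -1.0]]
bar x [-91.7 -66.4] y [-23.1  21. ] z [83.7 88.6 92. ] x at top -86.0
```

View pics/w10.png

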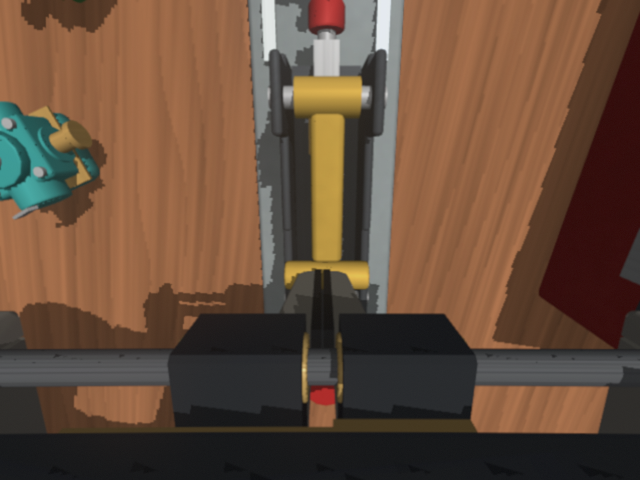

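Request:
{"api": "arm_command", "payload": {"travel": [[0.001, 0, -0.01], [0.001, 0, -0.01], [0.002, 0, -0.01], [0.002, 0, -0.01], [0.003, 0, -0.005], [0, 0, 0]], "rotation": [[0, 0.3, 0], [0, 0.3, 0], [0, 0.3, 0], [0, 0.2, 0], [0, 0, 0], [0, 0, 0]], "gripper": [0, 0, 0, 0, 0, 0]}}

```text
t: 8.15
tool_pos: [0.5935, -0.008, 0.1146]
tool_rot: [-0.002, 0.65, 0.76, 0.002]
wrist_force: [-0.4, 0.0, -0.4]
finger_gap: 0.0004
```

```bash
cat >> chk.py <<'E'
    hs=(p[:,:,0]>130)&(p[:,:,1]<60)&(p[:,:,2]<60);v,u=np.nonzero(hs);k=(u>280)&(u<360)&(v<200)
    if k.sum()>5:
        P,ok=cloud("wrist",d,np.c_[u[k],v[k]]);P=P[ok];C=np.c_[(P[:,:2]-o)@e,P[:,2]]*1000;print('nose x',np.percentile(C[:,0],[2,98]).round(1),'z',C[:,1].max().round(1))
E
python3 chk.py w11
```

```text
t 8.15 tcp c -78.1 0.2 114.6 F [-0.39  0.   -0.42]
[[-0.155, 0.988, -0.001], [0.988, 0.155, 0.007], [0.007, 0.0, -1.0]]
bar x [-84.7 -66.3] y [-23.4  21.2] z [122.5 129.  142. ] x at top -78.8
nose x [41.7 53.2] z 60.3
```

View pics/w11.png

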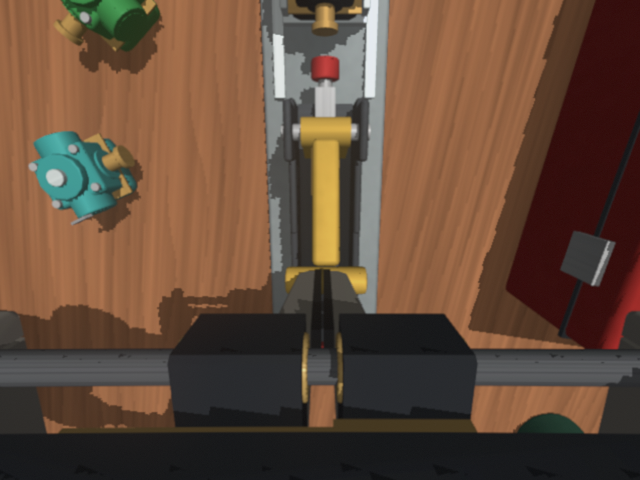

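Request:
{"api": "arm_command", "payload": {"travel": [[0, 0, 0.004], [0, 0, 0.004], [-0.001, 0, 0.004], [-0.001, 0, 0.004], [-0.001, 0, 0.004], [-0.001, 0, 0.004], [0, 0, 0.004], [0, 0, 0.004], [0, 0, 0.004], [0, 0, 0.004], [0, 0, 0.004]], "rotation": [[0, -0.1, 0], [0, -0.1, 0], [0, 0, 0], [0, 0, 0], [0, 0, 0], [0, 0, 0], [0, 0.1, 0], [0, 0.1, 0], [0, 0.1, 0], [0, 0.1, 0], [0, 0, 0]], "gripper": [0, 0, 0, 0, 0, 0, 0, 0, 0, 0, 0]}}

```text
t: 9.3
tool_pos: [0.5951, -0.018, 0.0701]
tool_rot: [-0.001, 0.65, 0.76, 0.001]
wrist_force: [-1.1, -2.0, 6.0]
finger_gap: 0.0003
```

```bash
python3 chk.py w12
```

```text
t 9.3 tcp c -88.2 0.2 70.1 F [-1.15 -2.04  6.  ]
[[-0.154, 0.988, -0.0], [0.988, 0.154, 0.002], [0.002, -0.0, -1.0]]
bar x [-91.7 -66.2] y [-23.3  21. ] z [85.7 91.  94.8] x at top -86.0
nose x [51.2 59.8] z 60.4
```

Request:
{"api": "arm_command", "payload": {"travel": [[0, 0, 0.002], [0, 0, 0.001], [0.001, 0, -0.01], [0.001, 0, -0.01], [0.001, 0, -0.01], [0.002, 0, -0.01], [0.002, 0, -0.006], [0, 0, 0]], "rotation": [[0, 0, 0], [0, 0, 0], [0, 0, 0], [0, 0, 0], [0, 0, 0], [0, 0, 0], [0, 0, 0], [0, 0, 0]], "gripper": [0, 0, 0, 0, 0, 0, 0, 0]}}

```text
t: 10.15
tool_pos: [0.5932, -0.0084, 0.1154]
tool_rot: [-0.003, 0.65, 0.76, 0.002]
wrist_force: [0.8, -0.3, -0.7]
finger_gap: 0.0004
```

```bash
python3 chk.py w13
```

```text
t 10.15 tcp c -78.5 0.6 115.4 F [ 0.76 -0.27 -0.7 ]
[[-0.154, 0.988, -0.002], [0.988, 0.154, 0.007], [0.007, -0.001, -1.0]]
bar x [-84.6 -66.3] y [-23.2  21.1] z [122.6 128.9 140.5] x at top -78.5
nose x [51.7 63.5] z 60.7
```

View pics/w13.png

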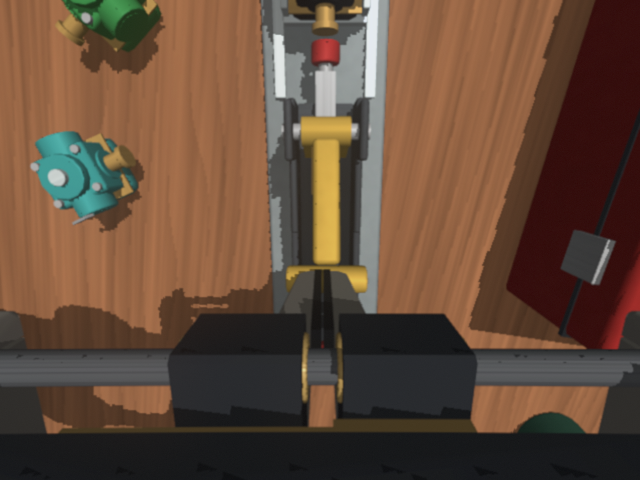

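Request:
{"api": "arm_command", "payload": {"travel": [[0, 0, 0.004], [0, 0, 0.004], [-0.001, 0, 0.004], [-0.001, 0, 0.004], [-0.001, 0, 0.004], [-0.001, 0, 0.004], [0, 0, 0.004], [0, 0, 0.004], [0, 0, 0.004]], "rotation": [[0, -0.1, 0], [0, -0.1, 0], [0, 0, 0], [0, 0, 0], [0, 0, 0], [0, 0, 0], [0, 0.1, 0], [0, 0.1, 0], [0, 0.1, 0]], "gripper": [0, 0, 0, 0, 0, 0, 0, 0, 0]}}

```text
t: 11.1
tool_pos: [0.5946, -0.0178, 0.0785]
tool_rot: [-0.001, 0.651, 0.759, -0.0]
wrist_force: [-2.1, -2.0, 7.5]
finger_gap: 0.0002
```

Request:
{"api": "arm_command", "payload": {"travel": [[0, 0, 0.003]], "rotation": [[0, 0.1, 0]], "gripper": [0]}}

```text
t: 11.2
tool_pos: [0.5946, -0.0182, 0.0757]
tool_rot: [-0.002, 0.651, 0.759, 0.0]
wrist_force: [-2.1, -0.8, 7.4]
finger_gap: 0.0006
```

Request:
{"api": "arm_command", "payload": {"travel": [[0, 0, 0.003]], "rotation": [[0, 0.1, 0]], "gripper": [0]}}

```text
t: 11.3
tool_pos: [0.5947, -0.0184, 0.073]
tool_rot: [-0.002, 0.651, 0.759, 0.001]
wrist_force: [-2.5, -1.2, 7.3]
finger_gap: 0.0004
```

Request:
{"api": "arm_command", "payload": {"travel": [[0, 0, 0.003]], "rotation": [[0, 0, 0]], "gripper": [0]}}

```text
t: 11.4
tool_pos: [0.5947, -0.0186, 0.0702]
tool_rot: [-0.002, 0.651, 0.759, 0.001]
wrist_force: [-2.5, -1.6, 6.4]
finger_gap: 0.0006
```

Request:
{"api": "arm_command", "payload": {"travel": [[0, 0, 0.0025]], "rotation": [[0, 0, 0]], "gripper": [0]}}

```text
t: 11.5
tool_pos: [0.5947, -0.0187, 0.0679]
tool_rot: [-0.002, 0.651, 0.759, 0.001]
wrist_force: [-2.3, -1.6, 5.3]
finger_gap: 0.0006
```

```bash
python3 chk.py w14
```

```text
t 11.5 tcp c -88.8 0.7 67.9 F [-2.31 -1.57  5.29]
[[-0.152, 0.988, -0.003], [0.988, 0.152, 0.004], [0.005, -0.002, -1.0]]
bar x [-92.2 -66.3] y [-23.3  21. ] z [84.3 89.4 93. ] x at top -86.0
```

View pics/w14.png

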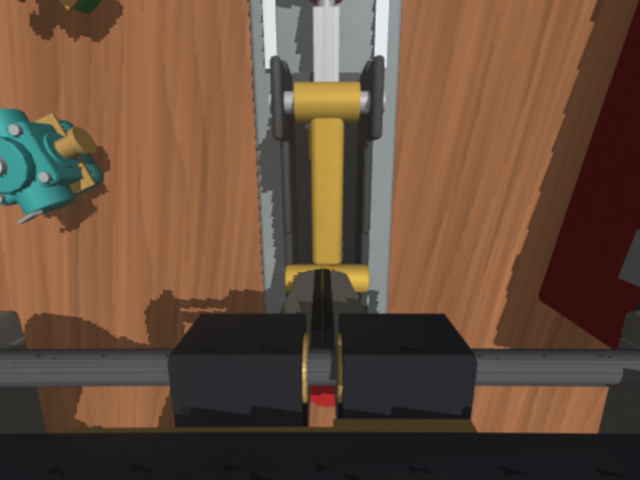

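Request:
{"api": "arm_command", "payload": {"travel": [[0, 0, 0.0015], [0.001, 0, -0.01], [0.001, 0, -0.01], [0.001, 0, -0.01], [0.002, 0, -0.01], [0.002, 0, -0.006], [0, 0, 0]], "rotation": [[0, 0, 0], [0, 0, 0], [0, 0, 0], [0, 0, 0], [0, 0, 0], [0, 0, 0], [0, 0, 0]], "gripper": [0, 0, 0, 0, 0, 0, 0]}}

```text
t: 12.25
tool_pos: [0.5929, -0.0093, 0.1149]
tool_rot: [-0.005, 0.651, 0.759, 0.002]
wrist_force: [0.1, -0.8, 0.1]
finger_gap: 0.0002
```

```bash
python3 chk.py w15; python3 - <<'E'
from h import *
p,d=read_camera("scene");cv2.imwrite("pics/s15.png",cv2.resize(p[225:300,360:460,::-1],(800,600),interpolation=cv2.INTER_CUBIC))
E
```

```text
t 12.25 tcp c -79.3 1.0 114.9 F [ 0.13 -0.81  0.06]
[[-0.152, 0.988, -0.005], [0.988, 0.152, 0.009], [0.01, -0.003, -1.0]]
bar x [-84.9 -66.2] y [-23.1  21.3] z [122.5 129.  139.7] x at top -78.5
nose x [61.5 73.9] z 60.8
```

View pics/w15.png

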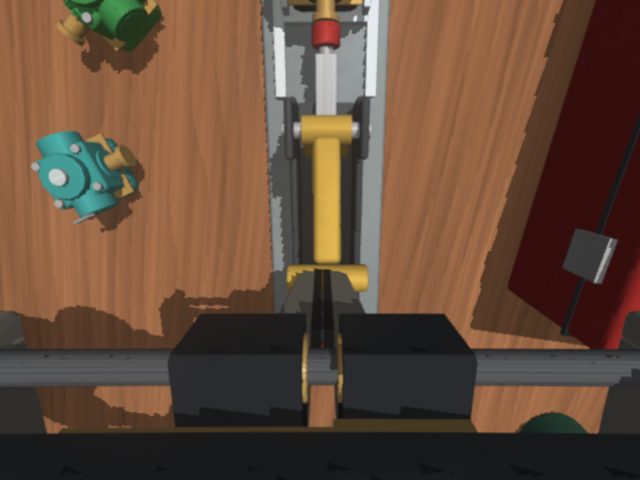

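View pics/s15.png

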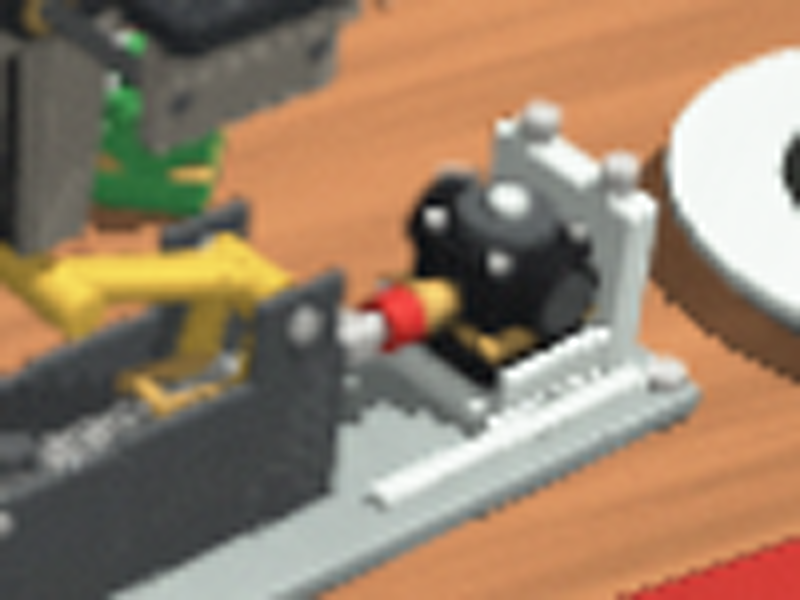

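Request:
{"api": "arm_command", "payload": {"travel": [[0, 0, 0.004], [0, 0, 0.004], [-0.001, 0, 0.004], [-0.001, 0, 0.004], [-0.001, 0, 0.004], [-0.001, 0, 0.003]], "rotation": [[0, -0.1, 0], [0, -0.1, 0], [0, -0.1, 0], [0, 0, 0], [0, 0, 0], [0, 0.1, 0]], "gripper": [0, 0, 0, 0, 0, 0]}}

```text
t: 12.95
tool_pos: [0.5935, -0.0161, 0.09]
tool_rot: [-0.002, 0.652, 0.759, -0.001]
wrist_force: [-1.8, -0.7, 7.5]
finger_gap: 0.0003
```

Request:
{"api": "arm_command", "payload": {"travel": [[0, 0, 0.003]], "rotation": [[0, 0.1, 0]], "gripper": [0]}}

```text
t: 13.05
tool_pos: [0.5936, -0.0166, 0.0874]
tool_rot: [-0.003, 0.652, 0.759, -0.0]
wrist_force: [-2.9, -4.1, 9.3]
finger_gap: 0.0006
```

Request:
{"api": "arm_command", "payload": {"travel": [[0, 0, 0.003]], "rotation": [[0, 0.1, 0]], "gripper": [0]}}

```text
t: 13.15
tool_pos: [0.5937, -0.0172, 0.085]
tool_rot: [-0.003, 0.652, 0.759, -0.0]
wrist_force: [-2.5, -2.9, 9.7]
finger_gap: 0.0005
```

Request:
{"api": "arm_command", "payload": {"travel": [[0, 0, 0.002]], "rotation": [[0, 0.1, 0]], "gripper": [0]}}

```text
t: 13.25
tool_pos: [0.5937, -0.0175, 0.0835]
tool_rot: [-0.004, 0.652, 0.758, 0.0]
wrist_force: [-3.4, -1.6, 8.3]
finger_gap: 0.0004
```

Request:
{"api": "arm_command", "payload": {"travel": [[0, 0, 0.002]], "rotation": [[0, 0, 0]], "gripper": [0]}}

```text
t: 13.35
tool_pos: [0.5938, -0.0178, 0.082]
tool_rot: [-0.004, 0.652, 0.758, 0.0]
wrist_force: [-2.5, -1.8, 8.1]
finger_gap: 0.0004
```

Request:
{"api": "arm_command", "payload": {"travel": [[0, 0, 0.002]], "rotation": [[0, 0, 0]], "gripper": [0]}}

```text
t: 13.45
tool_pos: [0.5938, -0.0181, 0.0804]
tool_rot: [-0.004, 0.652, 0.758, 0.0]
wrist_force: [-2.3, -2.2, 7.1]
finger_gap: 0.0003
```

Request:
{"api": "arm_command", "payload": {"travel": [[0, 0, 0.002]], "rotation": [[0, 0, 0]], "gripper": [0]}}

```text
t: 13.55
tool_pos: [0.5939, -0.0183, 0.0789]
tool_rot: [-0.004, 0.652, 0.758, -0.0]
wrist_force: [-2.1, -2.6, 7.6]
finger_gap: 0.0001
```

Request:
{"api": "arm_command", "payload": {"travel": [[0, 0, 0.002]], "rotation": [[0, 0, 0]], "gripper": [0]}}

```text
t: 13.65
tool_pos: [0.5939, -0.0185, 0.0774]
tool_rot: [-0.004, 0.652, 0.758, -0.0]
wrist_force: [-2.0, -1.6, 8.2]
finger_gap: 0.0004
```

Request:
{"api": "arm_command", "payload": {"travel": [[0, 0, 0.002]], "rotation": [[0, 0, 0]], "gripper": [0]}}

```text
t: 13.75
tool_pos: [0.5939, -0.0188, 0.076]
tool_rot: [-0.004, 0.652, 0.758, -0.0]
wrist_force: [-2.6, -1.8, 8.5]
finger_gap: 0.0006
```

Request:
{"api": "arm_command", "payload": {"travel": [[0, 0, 0.002]], "rotation": [[0, 0, 0]], "gripper": [0]}}

```text
t: 13.85
tool_pos: [0.5939, -0.0189, 0.0745]
tool_rot: [-0.004, 0.652, 0.758, -0.0]
wrist_force: [-2.2, -1.5, 8.7]
finger_gap: 0.0005
```

Request:
{"api": "arm_command", "payload": {"travel": [[0, 0, 0.002]], "rotation": [[0, 0, 0]], "gripper": [0]}}

```text
t: 13.95
tool_pos: [0.594, -0.019, 0.0731]
tool_rot: [-0.004, 0.652, 0.758, -0.0]
wrist_force: [-2.6, -1.6, 8.7]
finger_gap: 0.0006
```

Request:
{"api": "arm_command", "payload": {"travel": [[0, 0, 0.002]], "rotation": [[0, 0, 0]], "gripper": [0]}}

```text
t: 14.05
tool_pos: [0.594, -0.0192, 0.0717]
tool_rot: [-0.004, 0.652, 0.758, -0.0]
wrist_force: [-2.9, -1.9, 8.3]
finger_gap: 0.0004
```

Request:
{"api": "arm_command", "payload": {"travel": [[0, 0, 0.002]], "rotation": [[0, 0, 0]], "gripper": [0]}}

```text
t: 14.15
tool_pos: [0.594, -0.0193, 0.0702]
tool_rot: [-0.004, 0.652, 0.758, -0.0]
wrist_force: [-2.2, -2.0, 7.9]
finger_gap: 0.0003
```

Request:
{"api": "arm_command", "payload": {"travel": [[0, 0, 0.002]], "rotation": [[0, 0, 0]], "gripper": [0]}}

```text
t: 14.25
tool_pos: [0.594, -0.0193, 0.0687]
tool_rot: [-0.004, 0.652, 0.758, -0.0]
wrist_force: [-2.6, -1.5, 7.7]
finger_gap: 0.0003
```

Request:
{"api": "arm_command", "payload": {"travel": [[0, 0, 0.0015]], "rotation": [[0, 0, 0]], "gripper": [0]}}

```text
t: 14.35
tool_pos: [0.594, -0.0194, 0.0676]
tool_rot: [-0.004, 0.652, 0.758, -0.0]
wrist_force: [-1.6, -1.5, 7.9]
finger_gap: 0.0004
```

Request:
{"api": "arm_command", "payload": {"travel": [[0, 0, 0.001]], "rotation": [[0, 0, 0]], "gripper": [0]}}

```text
t: 14.45
tool_pos: [0.594, -0.0194, 0.067]
tool_rot: [-0.004, 0.652, 0.758, -0.0]
wrist_force: [-2.1, -0.8, 8.2]
finger_gap: 0.0005
```

```bash
python3 chk.py w16
```

```text
t 14.45 tcp c -89.4 1.5 67.0 F [-2.09 -0.82  8.22]
[[-0.149, 0.989, -0.007], [0.989, 0.149, 0.005], [0.006, -0.006, -1.0]]
bar x [-91.9 -66.3] y [-23.2  20.9] z [84.1 89.  92.5] x at top -86.0
```

Request:
{"api": "arm_command", "payload": {"travel": [[0.001, 0, -0.01], [0.001, 0, -0.01], [0.001, 0, -0.01], [0.002, 0, -0.01], [0.002, 0, -0.006], [0.001, 0, 0]], "rotation": [[0, 0, 0], [0, 0, 0], [0, 0, 0], [0, -0.1, 0], [0, -0.1, 0], [0, -0.1, 0]], "gripper": [0, 0, 0, 0, 0, 0]}}

```text
t: 15.1
tool_pos: [0.5922, -0.009, 0.1153]
tool_rot: [-0.004, 0.652, 0.758, -0.001]
wrist_force: [0.7, 0.1, -0.3]
finger_gap: 0.0005
```

```bash
python3 chk.py w17; python3 - <<'E'
from h import *
p,d=read_camera("scene");cv2.imwrite("pics/s17.png",cv2.resize(p[225:300,360:460,::-1],(800,600),interpolation=cv2.INTER_CUBIC))
E
```

```text
t 15.1 tcp c -78.9 1.7 115.3 F [ 0.7   0.12 -0.29]
[[-0.149, 0.989, -0.008], [0.989, 0.149, 0.004], [0.005, -0.007, -1.0]]
bar x [-84.7 -66.2] y [-23.1  21.1] z [122.8 128.9 142.2] x at top -78.2
nose x [71.8 85.5] z 60.2
```

View pics/s17.png

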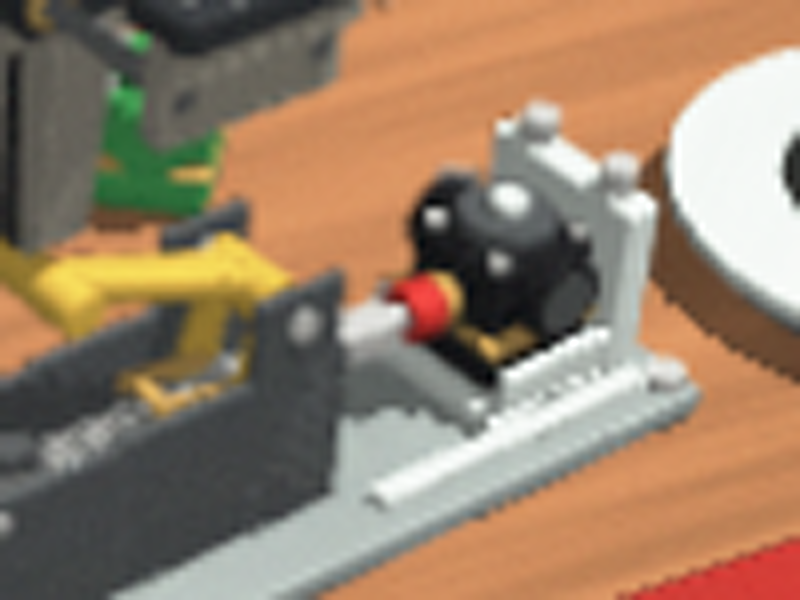

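Request:
{"api": "arm_command", "payload": {"travel": [[0, 0, 0.004], [0, 0, 0.004], [-0.001, 0, 0.004], [-0.001, 0, 0.004], [-0.001, 0, 0.003]], "rotation": [[0, 0, 0], [0, 0, 0], [0, 0, 0], [0, 0, 0], [0, 0, 0]], "gripper": [0, 0, 0, 0, 0]}}

```text
t: 15.7
tool_pos: [0.5924, -0.0143, 0.0941]
tool_rot: [-0.004, 0.652, 0.758, -0.003]
wrist_force: [-0.7, 0.0, 5.5]
finger_gap: 0.0002
```

Request:
{"api": "arm_command", "payload": {"travel": [[-0.001, 0, 0.002]], "rotation": [[0, 0, 0]], "gripper": [0]}}

```text
t: 15.8
tool_pos: [0.5926, -0.015, 0.092]
tool_rot: [-0.004, 0.652, 0.758, -0.002]
wrist_force: [-2.2, 1.2, 7.1]
finger_gap: 0.0005
```

Request:
{"api": "arm_command", "payload": {"travel": [[0, 0, 0.002]], "rotation": [[0, 0, 0]], "gripper": [0]}}

```text
t: 15.9
tool_pos: [0.5927, -0.0153, 0.0905]
tool_rot: [-0.004, 0.653, 0.758, -0.002]
wrist_force: [-2.2, -3.7, 9.2]
finger_gap: 0.0004
```

Request:
{"api": "arm_command", "payload": {"travel": [[0, 0, 0.002]], "rotation": [[0, 0, 0]], "gripper": [0]}}

```text
t: 16.0
tool_pos: [0.5927, -0.0157, 0.0891]
tool_rot: [-0.004, 0.653, 0.758, -0.003]
wrist_force: [-2.4, -2.5, 9.4]
finger_gap: 0.0006
```

Request:
{"api": "arm_command", "payload": {"travel": [[0, 0, 0.002]], "rotation": [[0, 0, 0]], "gripper": [0]}}

```text
t: 16.1
tool_pos: [0.5928, -0.0161, 0.0879]
tool_rot: [-0.004, 0.653, 0.758, -0.003]
wrist_force: [-4.9, -1.7, 9.9]
finger_gap: 0.0006
```

Request:
{"api": "arm_command", "payload": {"travel": [[0, 0, 0.002]], "rotation": [[0, 0, 0]], "gripper": [0]}}

```text
t: 16.2
tool_pos: [0.5929, -0.0163, 0.087]
tool_rot: [-0.003, 0.653, 0.758, -0.003]
wrist_force: [-3.8, -1.2, 11.9]
finger_gap: 0.0004
```

Request:
{"api": "arm_command", "payload": {"travel": [[0, 0, 0.002]], "rotation": [[0, 0, 0]], "gripper": [0]}}

```text
t: 16.3
tool_pos: [0.5929, -0.0165, 0.0863]
tool_rot: [-0.003, 0.652, 0.758, -0.003]
wrist_force: [-5.0, -0.9, 12.0]
finger_gap: 0.0007
```

Request:
{"api": "arm_command", "payload": {"travel": [[0, 0, 0.002]], "rotation": [[0, 0, 0]], "gripper": [0]}}

```text
t: 16.4
tool_pos: [0.5929, -0.0166, 0.0859]
tool_rot: [-0.003, 0.652, 0.758, -0.003]
wrist_force: [-5.6, -1.6, 13.2]
finger_gap: 0.0005
```

Request:
{"api": "arm_command", "payload": {"travel": [[0, 0, 0.002]], "rotation": [[0, 0, 0]], "gripper": [0]}}

```text
t: 16.5
tool_pos: [0.593, -0.0167, 0.0856]
tool_rot: [-0.004, 0.652, 0.758, -0.003]
wrist_force: [-5.5, -1.3, 14.7]
finger_gap: 0.0006
```

Request:
{"api": "arm_command", "payload": {"travel": [[0, 0, 0.002], [0, 0, 0.002]], "rotation": [[0, 0, 0], [0, 0, 0]], "gripper": [0, 0]}}

```text
t: 16.7
tool_pos: [0.593, -0.0168, 0.0853]
tool_rot: [-0.004, 0.652, 0.758, -0.004]
wrist_force: [-5.4, -0.5, 13.7]
finger_gap: 0.0005
```

Request:
{"api": "arm_command", "payload": {"travel": [[0, 0, 0.0023], [0, 0, 0.0023]], "rotation": [[0, 0, 0], [0, 0, 0]], "gripper": [0, 0]}}

```text
t: 16.9
tool_pos: [0.593, -0.017, 0.0847]
tool_rot: [-0.004, 0.652, 0.758, -0.004]
wrist_force: [-6.7, -0.9, 17.1]
finger_gap: 0.0005
```

Request:
{"api": "arm_command", "payload": {"travel": [[0, 0, 0.0023], [0, 0, 0.0023]], "rotation": [[0, 0, 0], [0, 0, 0]], "gripper": [0, 0]}}

```text
t: 17.1
tool_pos: [0.593, -0.017, 0.0844]
tool_rot: [-0.004, 0.652, 0.758, -0.004]
wrist_force: [-6.8, -0.5, 16.4]
finger_gap: 0.0002
```

Request:
{"api": "arm_command", "payload": {"travel": [[0, 0, 0.0022], [0, 0, 0.0022]], "rotation": [[0, 0, 0], [0, 0, 0]], "gripper": [0, 0]}}

```text
t: 17.3
tool_pos: [0.593, -0.017, 0.0844]
tool_rot: [-0.004, 0.652, 0.758, -0.004]
wrist_force: [-6.1, -0.2, 15.8]
finger_gap: 0.0006
```

Request:
{"api": "arm_command", "payload": {"travel": [[0, 0, 0.0021], [0, 0, 0.0021]], "rotation": [[0, 0, 0], [0, 0, 0]], "gripper": [0, 0]}}

```text
t: 17.5
tool_pos: [0.593, -0.017, 0.0846]
tool_rot: [-0.004, 0.652, 0.758, -0.005]
wrist_force: [-6.6, 0.3, 15.5]
finger_gap: 0.0005
```

```bash
python3 chk.py w18; python3 - <<'E'
from h import *
p,d=read_camera("scene");cv2.imwrite("pics/s18.png",cv2.resize(p[225:300,360:460,::-1],(800,600),interpolation=cv2.INTER_CUBIC))
E
```

```text
t 17.5 tcp c -86.9 2.2 84.6 F [-6.61  0.3  15.52]
[[-0.151, 0.989, -0.013], [0.989, 0.151, -0.001], [0.001, -0.013, -1.0]]
bar x [-91.1 -66.3] y [-23.3  21. ] z [101.3 104.4 110.3] x at top -85.7
```

View pics/s18.png

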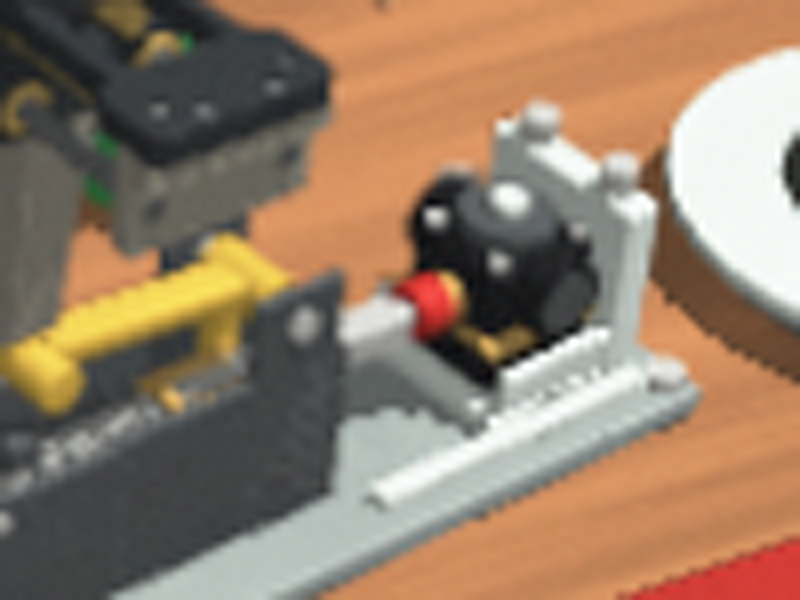

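The load climbed steadily to about 16 N and held for over half a second; in the view the nose is tight on the flange. Now I'll raise the bar and go to the release pad.

Request:
{"api": "arm_command", "payload": {"travel": [[0.001, 0, -0.01], [0.002, 0, -0.01], [0.002, 0, -0.01], [0.001, 0, -0.01], [-0.02, 0, -0.002], [-0.03, 0, 0], [-0.03, 0, 0], [0, 0, 0]], "rotation": [[0, 0, 0], [0, 0, 0], [0, 0, 0], [0, 0, 0], [0, 0, 0], [0, 0, 0], [0, 0, 0], [0, 0, 0]], "gripper": [0, 0, 0, 0, 0, 0, 0, 0]}}

```text
t: 18.4
tool_pos: [0.6036, -0.0884, 0.1278]
tool_rot: [-0.007, 0.65, 0.76, -0.004]
wrist_force: [0.0, 0.1, 0.8]
finger_gap: 0.0005
```

```bash
python3 chk.py w19;python3 - <<'E'
from h import *
o=np.array([.5816,.0692]);e=np.array([-.1553,.9879]);f=np.array([-.9879,-.1553])
t=o-.164*e+.001*f
plan([*t,.070],np.radians(98.9),4)
E
```

```text
t 18.4 tcp c -159.1 2.8 127.8 F [0.02 0.07 0.83]
[[-0.154, 0.988, -0.016], [0.988, 0.154, 0.003], [0.006, -0.015, -1.0]]
bar x [-83.9 -66.4] y [-22.9  20.9] z [123.6 132.3 134.6] x at top -78.4
[[-0.0018, 0.0007, 0.0144], [-0.0018, 0.0006, 0.0144], [-0.0018, 0.0006, 0.0144], [-0.0017, 0.0005, 0.0144]]
[-0.22 -0.1  -0.  ]
```

View pics/w19.png

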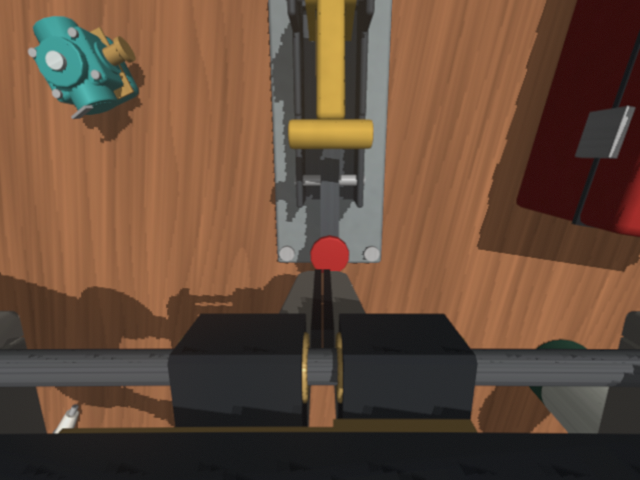

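Request:
{"api": "arm_command", "payload": {"travel": [[-0.002, 0.001, 0.018], [-0.002, 0.001, 0.018], [-0.001, 0.001, 0.018], [-0.001, 0, 0.01], [0, 0, 0]], "rotation": [[-0.2, -0.1, 0], [-0.2, -0.1, 0], [-0.2, -0.1, 0], [-0.2, -0.1, 0], [0, 0, 0]], "gripper": [0, 0, 0, 0, 0]}}

```text
t: 18.95
tool_pos: [0.6058, -0.0866, 0.0618]
tool_rot: [-0.002, 0.649, 0.761, 0.0]
wrist_force: [0.2, -0.2, -0.7]
finger_gap: 0.0005
```

```bash
python3 chk.py w20
```

```text
t 18.95 tcp c -157.7 0.3 61.8 F [ 0.21 -0.2  -0.7 ]
[[-0.157, 0.988, -0.002], [0.988, 0.157, 0.002], [0.003, -0.002, -1.0]]
bar x [-86.2 -66.5] y [-19.1  18.1] z [124.  133.  135.3] x at top -80.3
```

View pics/w20.png

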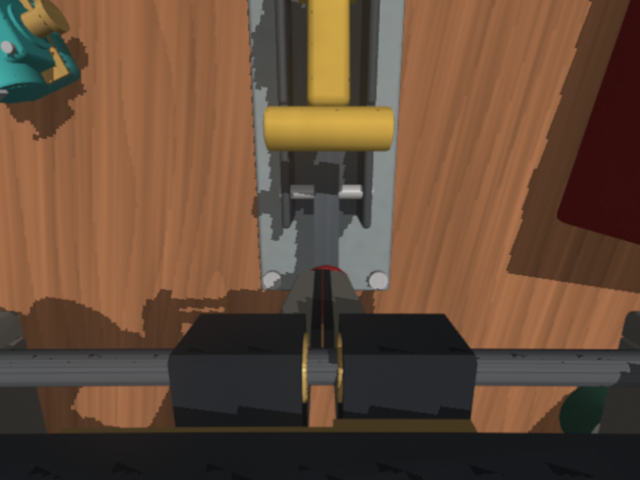

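Request:
{"api": "arm_command", "payload": {"travel": [[-0.005, 0, 0.001], [-0.001, 0, 0.003], [0, 0, 0.003]], "rotation": [[0, 0, 0], [0, 0, 0], [0, 0, 0]], "gripper": [0, 0, 0]}}

```text
t: 19.3
tool_pos: [0.6094, -0.0931, 0.0584]
tool_rot: [0.001, 0.649, 0.761, 0.001]
wrist_force: [-0.7, 0.3, -0.1]
finger_gap: 0.0004
```

Request:
{"api": "arm_command", "payload": {"travel": [[0, 0, 0.0025]], "rotation": [[0, 0, 0]], "gripper": [0]}}

```text
t: 19.4
tool_pos: [0.6097, -0.0933, 0.0561]
tool_rot: [0.002, 0.649, 0.761, 0.002]
wrist_force: [-0.1, 0.5, 0.5]
finger_gap: 0.0001
```

Request:
{"api": "arm_command", "payload": {"travel": [[0, 0, 0.0025]], "rotation": [[0, 0, 0]], "gripper": [0]}}

```text
t: 19.5
tool_pos: [0.61, -0.0937, 0.054]
tool_rot: [0.002, 0.649, 0.761, 0.002]
wrist_force: [-1.3, -0.2, 3.0]
finger_gap: 0.0004
```

Request:
{"api": "arm_command", "payload": {"travel": [[0, 0, 0.0025], [0, 0, 0.0025]], "rotation": [[0, 0, 0], [0, 0, 0]], "gripper": [0, 0]}}

```text
t: 19.7
tool_pos: [0.6104, -0.0947, 0.0496]
tool_rot: [0.003, 0.649, 0.761, 0.001]
wrist_force: [-0.5, -1.4, 1.1]
finger_gap: 0.0005
```

Request:
{"api": "arm_command", "payload": {"travel": [[0, 0, 0.0025]], "rotation": [[0, 0, 0]], "gripper": [0]}}

```text
t: 19.8
tool_pos: [0.6105, -0.095, 0.047]
tool_rot: [0.003, 0.649, 0.761, 0.001]
wrist_force: [-0.2, -2.0, 1.8]
finger_gap: 0.0001
```

Request:
{"api": "arm_command", "payload": {"travel": [[0, 0, 0.0015]], "rotation": [[0, 0, 0]], "gripper": [0]}}

```text
t: 19.9
tool_pos: [0.6106, -0.0953, 0.0453]
tool_rot: [0.003, 0.649, 0.761, 0.001]
wrist_force: [-0.9, -1.5, 2.1]
finger_gap: 0.0007
```

Pressed about 9.7 mm. I'll hold for a second with small corrections, then check.

Request:
{"api": "arm_command", "payload": {"travel": [[0, 0, 0.0005], [0, 0, 0.0003], [0, 0, 0.0003], [0, 0, 0.0003]], "rotation": [[0, 0, 0], [0, 0, 0], [0, 0, 0], [0, 0, 0]], "gripper": [0, 0, 0, 0]}}

```text
t: 20.3
tool_pos: [0.6106, -0.0955, 0.0436]
tool_rot: [0.003, 0.649, 0.761, 0.001]
wrist_force: [-1.0, -1.8, 2.2]
finger_gap: 0.0004
```

```bash
python3 chk.py - ; python3 - <<'E'
from h import *
p,d=read_camera("scene");cv2.imwrite("pics/s21.png",cv2.resize(p[225:315,340:460,::-1],(800,600),interpolation=cv2.INTER_CUBIC))
E
```

```text
t 20.3 tcp c -167.2 -3.1 43.6 F [-1.   -1.82  2.21]
[[-0.158, 0.987, 0.006], [0.987, 0.158, -0.003], [-0.004, 0.006, -1.0]]
```

View pics/s21.png

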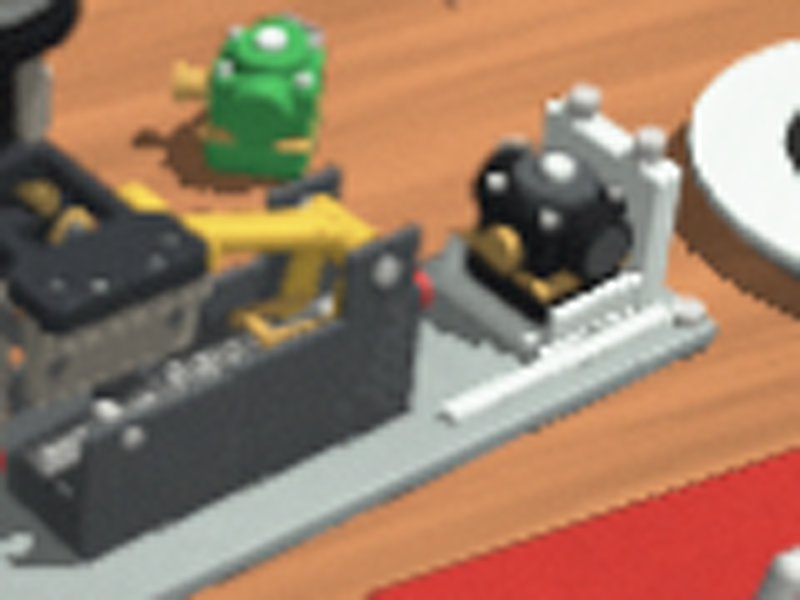

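The ram has sprung back, with the nose at the housing front, and the fitting is flush. I'll hold a little longer, then lift clear.

Request:
{"api": "arm_command", "payload": {"travel": [[0, 0, 0], [0, 0, 0], [0, 0, 0], [0, 0, 0], [0, 0, 0], [0, 0, -0.01], [0, 0, -0.02], [0, 0, -0.03], [-0.01, 0, -0.04], [-0.01, 0, -0.04], [0, 0, 0], [0, 0, 0]], "rotation": [[0, 0, 0], [0, 0, 0], [0, 0, 0], [0, 0, 0], [0, 0, 0], [0, 0, 0], [0, 0, 0], [0, 0, 0], [0, 0, 0], [0, 0, 0], [0, 0, 0], [0, 0, 0]], "gripper": [0, 0, 0, 0, 0, 0, 0, 0, 0, 0, 0, 0]}}

```text
t: 21.55
tool_pos: [0.6116, -0.111, 0.1888]
tool_rot: [-0.0, 0.648, 0.761, 0.003]
wrist_force: [0.8, 1.2, -0.8]
finger_gap: 0.0007
```

```bash
python3 chk.py w22
```

```text
t 21.55 tcp c -182.7 -1.6 188.8 F [ 0.77  1.18 -0.82]
[[-0.159, 0.987, 0.003], [0.987, 0.159, 0.005], [0.004, 0.004, -1.0]]
bar x [-86.5 -66.6] y [-23.6  20.3] z [124.  132.7 135.1] x at top -80.4
nose x [-154.  -150.4] z 80.6
```

View pics/w22.png

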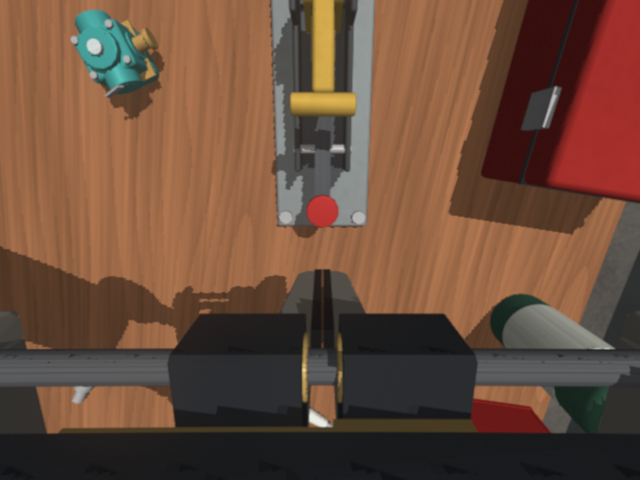

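Request:
{"api": "arm_command", "payload": {"travel": [[0, 0, -0.04], [0.03, 0, -0.03], [0.04, 0, -0.01], [0.04, 0, 0], [0.04, 0, 0], [0.03, 0, 0], [0, 0, 0]], "rotation": [[0, 0, 0], [0, 0, 0], [0, 0, 0], [0, 0, 0], [0, 0, 0], [0, 0, 0], [0, 0, 0]], "gripper": [0, 0, 0, 0, 0, 0, 0]}}

```text
t: 22.3
tool_pos: [0.5766, 0.0757, 0.262]
tool_rot: [-0.01, 0.649, 0.761, 0.0]
wrist_force: [-0.0, -0.9, -0.2]
finger_gap: 0.0002
```

```bash
python3 chk.py w23; python3 - <<'E'
from h import *
p,d=read_camera("wrist")
o=np.array([.5816,.0692]);e=np.array([-.1553,.9879]);f=np.array([-.9879,-.1553])
u,v=np.meshgrid(range(200,450),range(0,260));uv=np.c_[u.ravel(),v.ravel()]
P,ok=cloud("wrist",d,uv);C=np.c_[(P[:,:2]-o)@e,(P[:,:2]-o)@f,P[:,2]]*1000;C=C[ok];c=p[uv[:,1],uv[:,0]][ok].astype(int)
g=(abs(C[:,1])<40)
k=g&(c[:,0]>110)&(c[:,1]<60)&(C[:,0]>20)&(C[:,0]<100)
if k.any():print('nose x',np.percentile(C[k,0],[2,98]).round(1),C[k,2].max().round(1))
k=g&(c[:,0]>c[:,2]+40)&(c[:,1]>c[:,2]+20)&(C[:,0]>50)&(C[:,2]>40)&(abs(C[:,1])<12)
if k.any():print('brass x',np.percentile(C[k,0],[1,99]).round(1),C[k,2].max().round(1))
k=g&(c.max(1)<90)&(C[:,0]>60)&(C[:,2]>50)
if k.any():print('carb',np.percentile(C[k],[1,99],axis=0).round(1))
k=g&(C[:,0]>120)&(C[:,2]>75)
if k.any():print('plate',np.percentile(C[k],[1,99],axis=0).round(1))
E
```

```text
t 22.3 tcp c 7.2 3.9 262.0 F [-0.04 -0.89 -0.23]
[[-0.158, 0.987, -0.015], [0.987, 0.158, 0.013], [0.015, -0.013, -1.0]]
nose x [31.6 43.2] z 60.1
nose x [31.  42.7] 61.3
brass x [85.4 88.5] 60.0
carb [[ 89.5 -30.1  55.4]
 [135.3  28.7  78.6]]
plate [[120.1 -32.9  75.1]
 [149.1  30.4  93.2]]
```

View pics/w23.png

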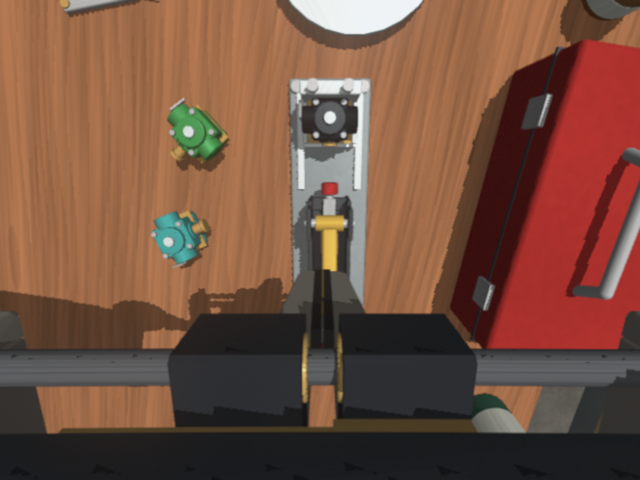

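The nose is back at about x = 43–45 mm. The brass face is at about 85.4 mm and the carburettor centre at about 112.4 mm, so the face is 27 mm from centre, which is home. The carburettor stands upright in the nest and the arm is clear, so I'll hand in.

```bash
python3 -c "
from station import *
print(sign_off())"
```

```text
the job is handed in; nothing more can be done
None
```

The fitting is pushed home and nipped up in the carburettor, the ram is back, and I handed the job in at about 22 s.

**What I did:** Four full strokes of the yellow trigger advanced the ram and slid the fitting in, at 7 to 10 N on the bar. On a fifth, partial stroke the load climbed about 2 N per mm. I held it at 15.5 to 17 N for about 0.6 s, and the highest reading was 17.1 N. I then let the bar rise fully and pressed the red pad 10 to 11 mm for about a second. The ram sprang back and I lifted the arm clear.

**Last checks, from the wrist camera:**
- **Ram:** the nose front is at about x = 43 mm, against 45 mm fully back.
- **Fitting:** the face is about 27 mm from the carburettor's centre, which is the home value.
- **Carburettor:** it stands upright in the nest against the upright plate.
- **Arm:** it touches nothing, and none of my moves went near the loose parts. I didn't re-measure where they lie.

**What disagreed:**
- **Fingertips:** the closed fingertips ended about 25 mm short of the reported TCP. My first two approaches to the bar therefore didn't move it, and I went by contact and camera after that.
- **Side force:** while holding the final load there was also about 6 N sideways along the bar, probably friction.
- **Nose force:** I couldn't measure it directly. I estimate about 25 N from the bar load and the lever ratio, between the 16 N required and the 40 N limit.

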